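Ready the filter-wheel unit for transit

ROBOT

A 6-joint arm with a two-finger parallel gripper is mounted at the origin on a cart in front of the work surface, level with it; the furniture and walls round the work are solid. World frame = base frame: x ahead of the robot, y to its left, z up, the work surface at z = 0. Lengths are in m, angles in rad, forces in N, time in s.
With the tool pointing down it reaches from about 0.35 to 0.95 m from the base axis. Payload 17.4 kg.
Tool frame: the origin (TCP) lies midway between the tips of the shut fingers; the grasp point (between the pads) lies 19 mm behind it; z points along the fingers, x is the direction in which the jaws open and shut, and the axes are right-handed (so a half turn about z gives the same grasp; the last joint's range is limited). The gripper opens to 93 mm and grips with 3 to 60 N. Pads are 15 mm wide; open, the fingers measure 128 mm over their backs; the gripper's body (75 mm by 188 mm) begins 65 mm behind the grasp point.
Start: joints at [-1.353, 0.116, 1.442, -0, 1.584, -0.038], TCP at [0.171, -0.653, 0.194] pointing down, gripper open.
Joint ranges: [-2.83, 2.83], [-0.83, 2.19], [0.07, 2.5], [-1.14, 4.28], [0.01, 3], [-2.97, 2.97]. Speed limits (rad/s): [1.89, 1.89, 2.22, 3.14, 3.14, 3.14].

INTERFACE

Orientations are given as a unit quaternion [w, x, y, z].
In Python, from rig import * gives the robot as it stands.
- The arm moves only by the tool jog_arm, never from a script. Its argument "moves" is a list of rows, each an object with "delta_pos": the shift along the tool's x, y, z in m, a list of three; "yaw": the turn about the tool's z in rad. A call has 1 to 5 rows; each row is the pose to reach, as a shift and turn from the pose commanded when the call began, along the tool's axes at that moment; what a row does not reach only later rows make up. A row lasts 1/8 s, in which the tool goes at most 62.5 mm and 10.7 degrees, less where a joint would pass 70% of its speed; a pose out of reach is approached as far as the arm can. A call with a gripper value outside its range is refused whole. "gripper" is the finger opening in m, from 0 to 0.093, set as the call begins (left out, the last holds). The fingers move at their own pace and stop on an object; "grip_force" is the grip in N (left out, the last holds). Time passes only in rows, so rows that repeat a pose let the fingers close. It gives the time, the measured TCP pose, the force and the opening at its end, in the units of the state.
- sense(): the state, without advancing time (a new reading comes with each control period).
- camera(name): name is "scene" or "top" or "wrist"; returns (picture, depth): 480x640x3 uint8, red, green, blue; 480x640 float32, m along the optical axis (not along the pixel's ray), 0 where there is no reading.
- calibration(name): a dict with "vertical_fov" (degrees; the focal length in pixels is half the picture's height over the tangent of half this angle, whatever the lens; pixels are square), "cx", "cy" (the principal point, pixels), "origin" and "orientation" of the camera in the world; the wrist camera has in their place "hand_eye" (4x4, takes a point from camera to tool coordinates, whose origin is the TCP and whose axes are the tool frame's). Camera axes: x right, y up, looking along -z (the intrinsics and any distortion apply to the point x, -y, -z); pixel columns grow to the right and rows downward; lengths in m; the calibration is good to about 2 mm. A picture is of the moment at which its call begins: read the wrist's pose just before it. calibration takes no time and is no camera call.
- sign_off(): hands the job in, once; it reports no verdict.
The state is a dict: "clock": time; "joint_positions": joint angles; "joint_vel": joint speeds; "tau": joint torques, N m; "ee_pos": TCP position; "orientation": TCP orientation; "force": force on the tool from outside, world axes, zero at the start; "ft_torque": the same for the moment, N m; "grip_width": opening from 0.0 (shut) to 1.0 (fully open).
Only numpy, scipy, OpenCV 4.12 (cv2) and the standard library are available. Lean on these libraries where they do the work, as an engineer would, in place of code of your own. Each camera call takes 0.05 s, during which the arm holds its last target. There are 200 camera calls.

TASK

Get the filter-wheel unit ready for transit: fit the square-bored knob from the blue tray fully down on the square shaft and turn it clockwise until only the blue patch shows in the window. Once that is done, push every orange transit pin from the rack fully home, one to a slot, feeling along the slot with the pin tip for the bore hidden under the cover, and put the knob back upright in the blue tray. Leave the wheel on blue and do not knock the other things on the bench about.

Things in the scene. Friction and masses are not known exactly. Their poses are not given: they have to be found in the camera images.
- unit: the filter-wheel unit, fixed: white housing 160 (x) x 300 (y) x 85 mm high with a grey cover 6 mm thick. Origin: centre of the underside; at yaw 0 x points away from the robot, y to the left. Square shaft at (0, -75) mm in a flat round boss whose top is 88 mm above the bench. Three parallel slots along y, centred at y = +85 mm, x = -48, 0 and +48 mm
- window (a point): centre of the window in the cover's top, 18 x 18 mm in a black frame, 45 mm from the shaft axis on the robot's side of it (unit -x). Through it one sees the coloured patches of the wheel
- shaft (a point): centre of the top end of the square shaft: 14 x 14 mm, its top 112 mm above the bench, 24 mm proud of the boss, its uppermost 6 mm tapering to 9 x 9 mm. It is one piece with the filter wheel; at joint filter_wheel = 0 its sides lie along the unit's x and y, and they turn with the joint
- filter_wheel (a joint): angle of wheel and shaft, rad, counter-clockwise from above positive. At 0 blue lies centrally under the window; blue alone shows from about -0.15 to +0.15. Starts at 0.8 to 2.4, so it must be turned clockwise. Stops at -0.5 and 2.9; friction (0.08 N m) holds it where it is left. The knob has up to 0.15 rad of play either way on the shaft
- slot0 (a point): centre of slot 0 (unit x = -48 mm) at the cover's top face, 85 mm above the bench. Each slot is 15 mm wide (unit x) and 44 mm long (unit y). 18 mm below the cover's top face (67 mm above the bench) lies the flat top of the inner tray, with one vertical bore, 15 mm wide, under each slot
- slot1 (a point): centre of slot 1 (unit x = 0), like slot 0. The bore lies on the slot's centre line, up to 13 mm to either side of the slot's centre along unit y; its place is not told. The inner tray is one rigid fixed piece, so this offset is the same in all three slots
- slot2 (a point): centre of slot 2 (unit x = +48 mm), like slot 0. The bores are open below, so a pin goes down until its flange lies on the cover, its tip then 45 mm below the cover's top face; away from the bore its tip stops 18 mm below it
- pin_a: a transit pin: steel shaft 12 mm in diameter, 45 mm long, its last 5 mm tapering to a 6 mm tip; above it a steel flange 26 mm across, 5 mm thick, then an orange cylindrical grip 18 mm in diameter, 43 mm tall (93 mm overall, about 80 g). Origin on the axis at the underside of the flange, z up towards the grip. Two or three pins are there, hanging upright in the rack
- pin_b: a transit pin: steel shaft 12 mm in diameter, 45 mm long, its last 5 mm tapering to a 6 mm tip; above it a steel flange 26 mm across, 5 mm thick, then an orange cylindrical grip 18 mm in diameter, 43 mm tall (93 mm overall, about 80 g). Origin on the axis at the underside of the flange, z up towards the grip. Two or three pins are there, hanging upright in the rack
- pin_c: a transit pin: steel shaft 12 mm in diameter, 45 mm long, its last 5 mm tapering to a 6 mm tip; above it a steel flange 26 mm across, 5 mm thick, then an orange cylindrical grip 18 mm in diameter, 43 mm tall (93 mm overall, about 80 g). Origin on the axis at the underside of the flange, z up towards the grip. Two or three pins are there, hanging upright in the rack
- pin_a_tip (a point): the tip of pin_a, on its axis 45 mm below the flange's underside
- pin_b_tip (a point): the tip of pin_b, on its axis 45 mm below the flange's underside
- pin_c_tip (a point): the tip of pin_c, on its axis 45 mm below the flange's underside
- rack: grey tube rack, fixed, 200 (x) x 66 (y) x 52 mm high, origin at the centre of its underside, with 14 mm holes; a hanging pin's flange underside is 52 mm above the bench; the pins hang in its +y row (y = +13 mm) at x = -53, 0 and +53 mm (which are there changes)
- knob: hand knob, loose, about 180 g, 73 mm tall: steel hub 42 x 42 x 27 mm with a 16 x 16 mm square bore open below, 27 mm deep; black disc 62 mm across at 27 to 35 mm height; on it an upright black grip bar 60 mm long (its x), 13 mm thick (its y), 35 to 72 mm height. Origin: centre of the underside, z up. Bore sides lie along its x and y. Starts upright in the tray; fully down on the shaft, its underside is 88 mm above the bench
- key_tray: blue open tray, loose, 140 x 140 x 28 mm, wall and floor 4 mm thick. Origin: centre of the underside. It and the rack stand at the two sides of the unit, either way round
- timer: white bench timer, 58 x 66 x 20 mm, bystander; origin at the centre of its underside (as for all bystanders)
- cylinder_50: measuring cylinder with blue foot, 176 mm tall, bystander
- screwdriver: screwdriver with black handle, 178 mm long, bystander

How it is judged:
On the way, in this order (a step that is already met when the one before it is completed fails the run):
1. the knob is fully down on the square shaft (horizontal distance between knob and shaft below 0.006 m and z of knob in the frame of unit below 0.093 m and angle between knob's own z axis and vertical below 0.12 rad), for 0.2 s.
2. the knob, still on the shaft, has turned the wheel until only blue shows in the window (joint within 0.12 rad of 0) (all of step 1 and value of joint filter_wheel between -0.12 and 0.12 rad), for 0.2 s.
3. every pin that is there is fully home in a slot, with the wheel still on blue (z of each of pin_a_tip, pin_b_tip, pin_c_tip in the frame of unit below 0.045 m and x of pin_a_tip in the frame of unit between -0.07 and 0.07 m and y of pin_a_tip in the frame of unit between 0.05 and 0.12 m and angle between each of pin_a, pin_b, pin_c's own z axis and vertical below 0.15 rad and x of pin_b_tip in the frame of unit between -0.07 and 0.07 m and y of pin_b_tip in the frame of unit between 0.05 and 0.12 m and x of pin_c_tip in the frame of unit between -0.07 and 0.07 m and y of pin_c_tip in the frame of unit between 0.05 and 0.12 m and value of joint filter_wheel between -0.12 and 0.12 rad), for 0.2 s.
At the end, for the whole second after the job is handed in: Every pin that is there stands home in a slot (tip at least 40 mm below the cover's top face, within 0.15 rad of upright), the wheel is within 0.12 rad of 0, and the knob stands upright (within 0.15 rad) on the blue tray's floor, its axis within 50 mm of the tray's centre in x and y, at rest (all of step 3 and z of knob in the frame of key_tray below 0.012 m and angle between knob's own z axis and vertical below 0.15 rad and x of knob in the frame of key_tray between -0.05 and 0.05 m and y of knob in the frame of key_tray between -0.05 and 0.05 m and linear speed of knob below 0.02 m/s); the robot touches nothing.
It fails at once if a thing that has no part in the job (timer, measuring cylinder, screwdriver) is pushed more than 40 mm (distance of any of timer, cylinder_50, screwdriver from where it was at the start of the episode above 0.04 m).
It fails at once if the measuring cylinder is knocked over (angle between cylinder_50's own z axis and vertical above 0.4 rad).
Of pin_a, pin_b, pin_c only 2 to 3 are there at a start; the rules pass over those that are not, and their reading is None.
At some moment in a run one of key_tray may be knocked a few centimetres aside while the robot is not near it.
It also fails if it takes over 210 s, if anything falls off the work surface, if the arm or the gripper's body presses on something with over 40 N, if the wrist force passes 120 N, or if a joint passes its speed limit or range.

## Working session

There is one attempt and no reset: what is moved stays moved. The work goes in short steps, Python scripts to look and compute and a tool call to move; the robot and the scene stay as the last step left them, time stands still between calls to the robot, and variables do not carry over. Pictures are saved under pics/ and viewed, about 12 in all and at most 16, crops included, and the job is handed in when it is done.

Besides the shell and the picture viewer there is one more tool, called after "Emit:" as name([rows], argument=value, ...), one row to a line, values as JSON. jog_arm: Moves the arm, as the interface text tells. Its arguments: {"type":"object","properties":{"moves":{"type":"array"},"gripper":{"type":"number"},"grip_force":{"type":"number"}},"required":["moves"]}

```bash
mkdir -p pics; ls; cat > h.py <<'E'
from rig import *
import numpy as np, cv2
from scipy.spatial.transform import Rotation as R
def rot(q): return R.from_quat([q[1],q[2],q[3],q[0]]).as_matrix()
def shot(n):
    s=sense(); p,d=camera(n); c=calibration(n)
    if 'hand_eye' in c:
        T=np.eye(4);T[:3,:3]=rot(s['orientation']);T[:3,3]=s['ee_pos'];T=T@np.array(c['hand_eye'])
    else:
        T=np.eye(4);T[:3,:3]=rot(c['orientation']);T[:3,3]=c['origin']
    return dict(p=p,d=d,c=c,T=T)
def save(o,name): 
    cv2.imwrite('pics/'+name+'.png',o['p'][:,:,::-1]); np.savez('pics/'+name,d=o['d'],T=o['T'],c=np.array([o['c']['vertical_fov'],o['c']['cx'],o['c']['cy']]))
def ray(T,c,u,v):
    f=240/np.tan(np.radians(c[0])/2); return T[:3,:3]@np.array([(u-c[1])/f,-(v-c[2])/f,-1])
def at_z(name,u,v,z):
    a=np.load('pics/'+name+'.npz');r=ray(a['T'],a['c'],u,v);o=a['T'][:3,3];return o+r*(z-o[2])/r[2]
def at_d(name,u,v):
    a=np.load('pics/'+name+'.npz');r=ray(a['T'],a['c'],u,v);return a['T'][:3,3]+r*a['d'][int(v),int(u)]
E
python3 - <<'E'
from h import *
for n in('top','scene'):
    o=shot(n);save(o,n+'0');print(o['c'])
print(calibration('wrist'));print(sense())
E
```

```text
pics
{'vertical_fov': 54.64762567886292, 'cx': 321.87635328001903, 'cy': 236.47240145985805, 'origin': array([ 0.44810949, -0.04347824,  1.29783175]), 'orientation': array([ 0.71269475,  0.03204578, -0.02599254, -0.7002597 ])}
{'vertical_fov': 49.741559977691615, 'cx': 321.1256814882826, 'cy': 235.19664057496573, 'origin': array([-0.60395161, -0.80426166,  0.99668967]), 'orientation': array([ 0.77960387,  0.41158155, -0.23190577, -0.4111425 ])}
{'vertical_fov': 58.57295433629077, 'cx': 317.93277607293146, 'cy': 238.51718795426166, 'hand_eye': array([[ 9.99999959e-01,  2.60927794e-04, -1.19700558e-04,
         2.74266995e-04],
       [ 2.15183528e-04, -9.57303544e-01, -2.89084554e-01,
        -8.08593445e-02],
       [-1.90019963e-04,  2.89084516e-01, -9.57303560e-01,
        -1.89611671e-01],
       [ 0.00000000e+00,  0.00000000e+00,  0.00000000e+00,
         1.00000000e+00]])}
{'clock': 0.1, 'joint_positions': array([-1.35279932e+00,  1.16428871e-01,  1.44216913e+00,  4.96913778e-05,
        1.58400472e+00, -3.78104155e-02]), 'joint_vel': array([-1.25811417e-03, -9.09898592e-04, -8.18396757e-04,  4.90347249e-05,
       -1.14232720e-03, -2.12070044e-05]), 'tau': array([ 1.33995527e-03, -7.22898102e+01, -6.23865581e+01,  7.82264303e-02,
        2.27929320e-02, -7.74367049e-05]), 'ee_pos': array([ 0.17075018, -0.65284057,  0.1938034 ]), 'orientation': array([-3.42609286e-04,  7.91526034e-01, -6.11135240e-01, -3.71877097e-04]), 'force': array([ 0.68136893, -0.77254527,  0.74603369]), 'ft_torque': array([ 0.04741837,  0.00109679, -0.01435236]), 'grip_width': 1.0010003754072896}
```

View pics/top0.png

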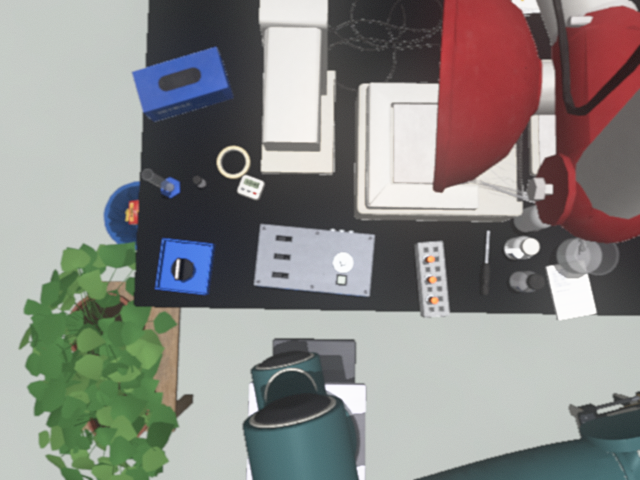

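View pics/scene0.png

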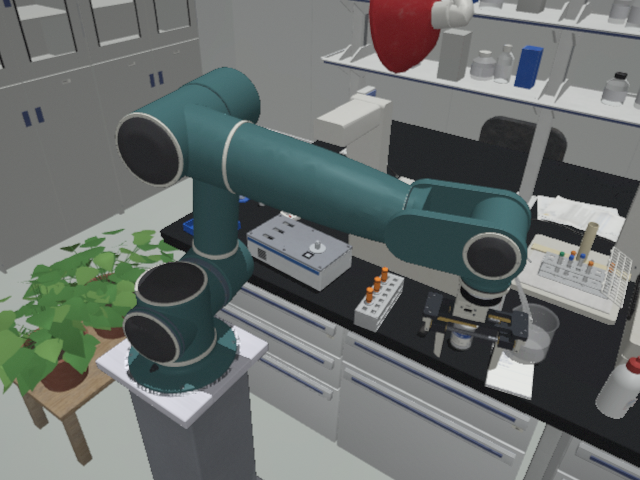

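Top view: blue tray with the knob at (183,267), unit at (315,261), rack with three pins at (432,258/279/300), screwdriver (487,262), timer (250,187), cylinder (162,182). Now an enlarged crop.

```bash
python3 - <<'E'
from h import *
im=cv2.imread('pics/top0.png')[215:325,145:455]
cv2.imwrite('pics/crop0.png',cv2.resize(im,None,fx=2.58,fy=2.58,interpolation=cv2.INTER_CUBIC))
for n,u,v,z in [('tray',183,267,0.028),('knob',183,269,.073),('u-tl',258,224,.085),('u-tr',375,235,.085),('u-bl',253,287,.085),('u-br',371,296,.085),('p1',431,259,.1),('p2',432,279,.1),('p3',433,300,.1),('shaft',343,262,.088),('win',341,280,.085),('s1',281,256,.085),('cyl',162,182,.05),('sd',487,262,.01),('timer',250,187,.02)]: print(n,at_z('top0',u,v,z).round(3),at_d('top0',u,v).round(3))
E
```

```text
tray [0.462 0.347 0.028] [0.462 0.342 0.043]
knob [0.456 0.333 0.073] [0.457 0.343 0.04 ]
u-tl [0.578 0.136 0.085] [ 0.588  0.15  -0.006]
u-tr [ 0.554 -0.171  0.085] [ 0.562 -0.18  -0.002]
u-bl [0.413 0.144 0.085] [0.411 0.157 0.003]
u-br [ 0.395 -0.162  0.085] [ 0.392 -0.171 -0.001]
p1 [ 0.493 -0.314  0.1  ] [ 0.493 -0.314  0.101]
p2 [ 0.442 -0.317  0.1  ] [ 0.442 -0.317  0.1  ]
p3 [ 0.389 -0.319  0.1  ] [ 0.389 -0.319  0.098]
shaft [ 0.482 -0.088  0.088] [ 0.481 -0.087  0.114]
win [ 0.435 -0.084  0.085] [ 0.435 -0.084  0.081]
s1 [0.495 0.074 0.085] [0.495 0.075 0.069]
cyl [0.692 0.407 0.05 ] [0.683 0.39  0.096]
sd [ 0.491 -0.489  0.01 ] [ 0.491 -0.492  0.   ]
timer [0.688 0.171 0.02 ] [0.689 0.172 0.017]
```

View pics/crop0.png

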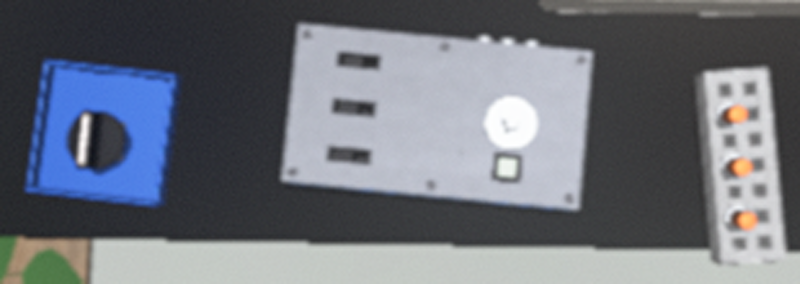

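Crop: the knob's bar lies about along world x, the unit's yaw is about -0.08, and the shaft is at crop (511,124). First I move over the rack for a wrist look.

Emit:
jog_arm([
  {"delta_pos":[-0.03,-0.03,-0.045],"yaw":0.06},
  {"delta_pos":[-0.065,-0.075,-0.08],"yaw":0.12},
  {"delta_pos":[-0.1,-0.12,-0.1],"yaw":0.18},
  {"delta_pos":[-0.135,-0.17,-0.106],"yaw":0.26},
  {"delta_pos":[-0.17,-0.215,-0.106],"yaw":0.334},
])

```text
clock: 0.72
ee_pos: [0.3368, -0.4326, 0.301]
orientation: [-0.0, -0.678, 0.735, -0.0]
force: [0.6, 0.2, 0.1]
grip_width: 0.996
```

```bash
cat >> h.py <<'E'
def phi():
    M=rot(sense()['orientation']); return np.arctan2(M[1,0],M[0,0])
def to(x,y,z,az=None):
    s=sense();M=rot(s['orientation']);d=M.T@(np.array([x,y,z])-s['ee_pos'])
    dy=0 if az is None else (phi()-az+np.pi)%(2*np.pi)-np.pi
    print('pos',s['ee_pos'].round(4),'phi',round(phi(),3),'delta',d.round(4),'yaw',round(dy,3),'j6',s['joint_positions'][5].round(2),'F',s['force'].round(1),'t',s['clock'],'g',round(s['grip_width'],3))
    n=max(np.linalg.norm(d)/.06,abs(dy)/.186);print('rows',round(n,1))
E
python3 -c "
from h import *
to(.44,-.317,.3,-1.649)"
```

```text
pos [ 0.3368 -0.4326  0.301 ] phi -1.652 delta [-0.1235 -0.0936  0.001 ] yaw -0.003 j6 0.7 F [0.6 0.2 0.1] t 0.725 g 0.996
rows 2.6
```

Emit:
jog_arm([
  {"delta_pos":[-0.04,-0.031,0]},
  {"delta_pos":[-0.08,-0.062,0]},
  {"delta_pos":[-0.12,-0.09,0]},
  {"delta_pos":[-0.1235,-0.0936,0]},
  {"delta_pos":[-0.1235,-0.0936,0]},
])

```text
validation failed for argument at $.mo...
```

```bash
python3 -c "
from h import *
save(shot('wrist'),'w_rack');to(.48,-.088,.3,-1.649)"
```

```text
pos [ 0.3398 -0.4285  0.3012] phi -1.653 delta [-0.3508 -0.1118  0.0017] yaw -0.004 j6 0.71 F [3.1 2.  1.6] t 0.775 g 1.001
rows 6.1
```

View pics/w_rack.png

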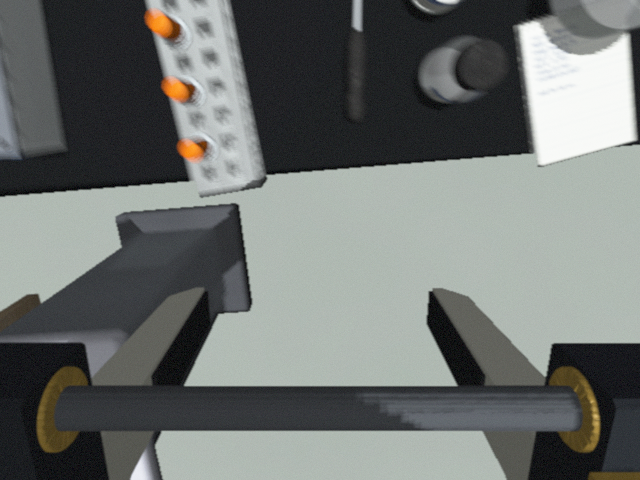

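Yaw must be present in each row. The image does show the three pin tops at about (158,22), (175,89), (189,148).

Emit:
jog_arm([
  {"delta_pos":[-0.055,-0.018,0.0],"yaw":0.0},
  {"delta_pos":[-0.11,-0.036,0.0],"yaw":0.0},
  {"delta_pos":[-0.165,-0.054,0.0],"yaw":0.0},
  {"delta_pos":[-0.22,-0.072,0.0],"yaw":0.0},
  {"delta_pos":[-0.275,-0.09,0.0],"yaw":0.0},
])

```text
clock: 1.4
ee_pos: [0.4472, -0.1653, 0.3003]
orientation: [0.0, -0.679, 0.734, -0.0]
force: [1.4, -0.4, 0.4]
grip_width: 0.999
```

Emit:
jog_arm([
  {"delta_pos":[-0.04,-0.012,0.04],"yaw":0.0},
  {"delta_pos":[-0.078,-0.023,0.08],"yaw":0.0},
  {"delta_pos":[-0.078,-0.023,0.08],"yaw":0.0},
  {"delta_pos":[-0.078,-0.023,0.08],"yaw":0.0},
])

```text
clock: 1.9
ee_pos: [0.4761, -0.0915, 0.2212]
orientation: [0.0, -0.679, 0.734, -0.0]
force: [-0.5, -0.7, 0.2]
grip_width: 1.001
```

```bash
python3 -c "
from h import *
for u,v in [(158,22),(175,89),(189,148)]: print(at_z('w_rack',u,v,.1).round(4),at_d('w_rack',u,v).round(4))
save(shot('wrist'),'w_shaft');to(.46,.34,.3,-1.649)"
```

```text
[ 0.4972 -0.3132  0.1   ] [ 0.4972 -0.3132  0.0999]
[ 0.4442 -0.318   0.1   ] [ 0.4442 -0.318   0.1002]
[ 0.3938 -0.3216  0.1   ] [ 0.3938 -0.3216  0.1   ]
pos [ 0.4762 -0.0919  0.2217] phi -1.65 delta [-0.4292  0.05   -0.0786] yaw -0.001 j6 1.41 F [0.1 0.2 0.8] t 1.95 g 1.0
rows 7.3
```

View pics/w_shaft.png

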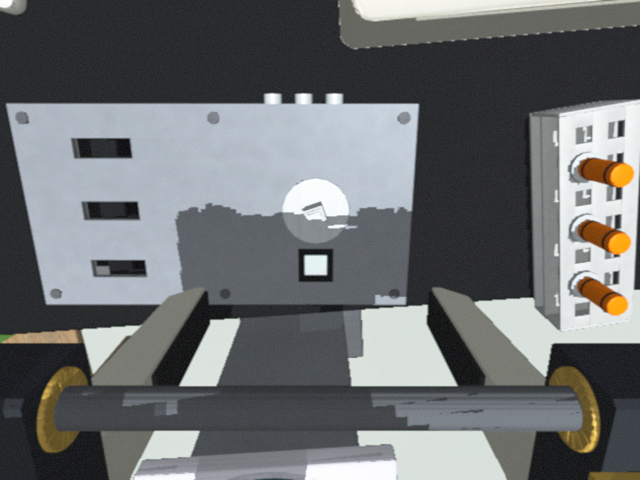

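The wrist view shows slots at about (102,148), (111,211), (119,268), boss (315,211), and a white patch in the window at (316,265). Now a contrast-stretched crop of the shaft and slots.

```bash
python3 - <<'E'
from h import *
im=cv2.imread('pics/w_shaft.png')
a=im[172:242,275:355].astype(float)
a=np.clip((a-120)/(255-120),0,1)**2*255
a=cv2.resize(a.astype(np.uint8),(400,350),interpolation=cv2.INTER_CUBIC)
d=np.load('pics/w_shaft.npz')
H=np.zeros((480,640));D=d['d']
for v in range(480):
    for u in range(640): H[v,u]=(d['T'][:3,3]+ray(d['T'],d['c'],u,v)*D[v,u])[2]
np.save('pics/H.npy',H)
h=np.clip((H[172:242,275:355]-.075)/.045,0,1)*255
h=cv2.resize(h.astype(np.uint8),(400,350),interpolation=cv2.INTER_NEAREST)
s=cv2.resize(im[130:290,60:160],(250,400),interpolation=cv2.INTER_CUBIC).astype(float);s=np.clip(s*2,0,255).astype(np.uint8)
hs=cv2.resize((np.clip(H[130:290,60:160]/.09,0,1)*255).astype(np.uint8),(250,400),interpolation=cv2.INTER_NEAREST)
row1=np.hstack([a,cv2.merge([h]*3)]);row2=np.hstack([s,cv2.merge([hs]*3),np.zeros((400,300,3),np.uint8)])
o=np.vstack([row1,row2])
cv2.imwrite('pics/crop1.png',cv2.resize(o,None,fx=.8,fy=.8))
P=lambda u,v,z:at_z('w_shaft',u,v,z).round(4)
for n,u,v,z in [('tl',8,104,.085),('tr',418,104,.085),('bl',47,304,.085),('br',406,304,.085),('win',315.5,265,.085),('boss',315.5,210,.088),('s2',102,148,.085),('s1',111,211,.085),('s0',119,268,.085)]:print(n,P(u,v,z))
for r in range(190,226,2): print((H[r,296:336:2]*1000).astype(int))
E
```

```text
tl [0.578  0.1261 0.085 ]
tr [ 0.5548 -0.1708  0.085 ]
bl [0.4195 0.1392 0.085 ]
br [ 0.3961 -0.1591  0.085 ]
win [ 0.4365 -0.0867  0.085 ]
boss [ 0.4827 -0.0904  0.088 ]
s2 [0.5418 0.065  0.085 ]
s1 [0.4937 0.0688 0.085 ]
s0 [0.4464 0.0726 0.085 ]
[88 88 86 87 87 86 87 86 86 87 87 88 86 85 87 88 87 88 87 86]
[88 86 88 86 88 87 87 87 87 88 86 86 88 87 87 85 88 87 87 87]
[88 87 87 88 87 87 87 85 88 87 86 87 86 85 87 87 87 86 86 85]
[87 86 87 87 87 87 86 87 87 86 87 87 86 88 87 87 86 86 86 87]
[86 87 87 86 88 85 87 86 86 87 87 86 89 87 87 88 86 88 88 88]
[87 87 86 88 87 87 87 87 86 87 85 87 87 87 87 88 87 87 86 86]
[87 87 87 86 87 86 87 87 86 86 88 91 93 87 87 87 87 87 86 87]
[ 86  88  87  87  87  86  87  89  91  93  95  96 100  88  88  86  87  86
  86  86]
[ 87  87  87  86  88  91  94  95  97  99 104 104 107  90  87  87  88  87
  87  88]
[ 88  87  86  86  96  98 100 102 106 105 106 107 105  97  86  85  87  88
  88  87]
[ 86  86  86  86 102 103 104 106 107 108 109 109 108 106  87  86  87  86
  87  87]
[ 87  87  85  86 106 106 109 108 108 108 112 110 110 106  90  86  87  87
  87  86]
[ 87  87  85  87 105 107 109 110 111 111 111 111 109 106  99  86  87  88
  87  86]
[ 86  87  89  86 106 109 111 111 110 111 112 111 111 108 105  87  86  87
  88  87]
[ 87  87  87  87  88 109 111 111 111 111 110 111 111 109 105  92  87  87
  86  88]
[ 88  86  86  88  85 106 111 111 110 112 111 111 110 109 106 101  86  88
  87  87]
[ 87  86  88  87  86  87 108 111 110 111 110 112 112 110 107 105  87  87
  87  86]
[ 87  86  86  86  86  87 109 111 111 110 112 112 108 107  86  86  87  85
  88  86]
```

View pics/crop1.png

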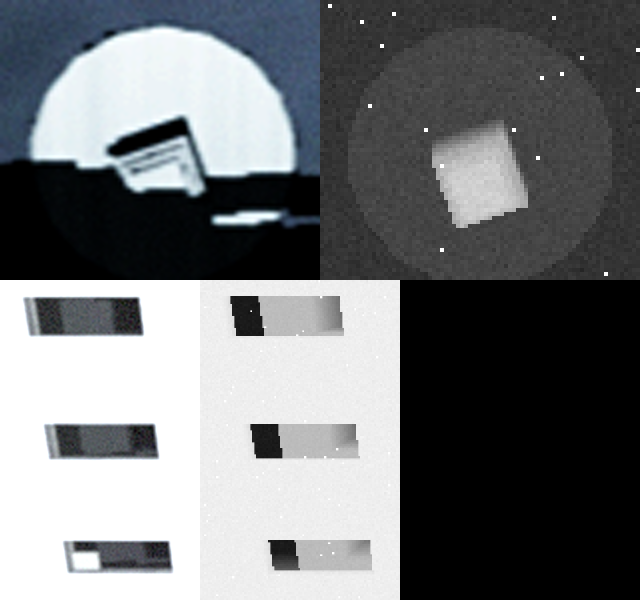

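Depth shows the bores at the +y end of each slot, and the shaft rotated about +0.28 rad mod 90° from the unit axes, so the wheel is near 1.85. I'll compute this precisely while moving to the tray.

Emit:
jog_arm([
  {"delta_pos":[-0.05,0.006,0.0],"yaw":-0.18},
  {"delta_pos":[-0.1,0.012,0.0],"yaw":-0.36},
  {"delta_pos":[-0.15,0.018,0.0],"yaw":-0.54},
  {"delta_pos":[-0.2,0.024,0.0],"yaw":-0.72},
  {"delta_pos":[-0.25,0.03,0.0],"yaw":-0.9},
])

```text
clock: 2.58
ee_pos: [0.4661, 0.1611, 0.2221]
orientation: [-0.001, 0.931, -0.364, 0.001]
force: [1.1, 0.2, -0.6]
grip_width: 1.001
```

```bash
python3 - <<'E'
from h import *
H=np.load('pics/H.npy')
def pts(m):
    return np.array([at_d('w_shaft',u,v) for v,u in np.argwhere(m)])
m=np.zeros(H.shape,bool);m[192:240,300:345]=(H[192:240,300:345]>.1095)
p=pts(m);r=cv2.minAreaRect((p[:,:2]*1000).astype(np.float32));print('shaft top',r,np.median(p,0))
m[192:240,300:345]=(H[192:240,300:345]>.1);p=pts(m);r=cv2.minAreaRect((p[:,:2]*1000).astype(np.float32));print(r)
c=np.array([.4871,-.01615]);yw=-.078;ex=np.array([np.cos(yw),np.sin(yw)]);ey=np.array([-ex[1],ex[0]])
for sx,v in [(.048,148),(0,211),(-.048,268)]:
    for dv in(-3,0,3):
        row=H[v+dv,60:160];k=np.where(row<.05)[0]; 
        if len(k):
            u=60+k.max()+.7; P=at_z('w_shaft',u,v+dv,.067)[:2]-c; print(sx,'edge y',P@ey,'x',P@ex)
to(.46,.34,.22,1.57)
E
```

```text
shaft top ((516.3982543945312, -90.66397857666016), (12.190227508544922, 80.90811157226562), 88.3110122680664) [ 0.48183134 -0.08968187  0.11122767]
((514.9251708984375, -89.67780303955078), (16.47640609741211, 83.47274017333984), 89.9549789428711)
0.048 edge y 0.07196940674607971 x 0.049000524623886696
0.048 edge y 0.07147510201445376 x 0.04668144456645567
0.048 edge y 0.07176917903151107 x 0.04435319761914339
0 edge y 0.07183791616955289 x -0.0017140865828695407
0 edge y 0.10342244712544814 x -0.004235237200019254
0 edge y 0.10297091254648583 x -0.006770827335974255
-0.048 edge y 0.1035470290709825 x -0.05154539870342605
-0.048 edge y 0.10307822539381786 x -0.05428157930505409
-0.048 edge y 0.10346606261905135 x -0.05702944998199959
pos [0.4661 0.1611 0.2221] phi -0.745 delta [-0.1257 -0.1274  0.0021] yaw -2.315 j6 1.03 F [ 1.1  0.2 -0.6] t 2.575 g 1.001
rows 12.4
```

Emit:
jog_arm([
  {"delta_pos":[-0.025,-0.025,0.0],"yaw":-0.18},
  {"delta_pos":[-0.05,-0.05,0.0],"yaw":-0.36},
  {"delta_pos":[-0.075,-0.076,0.0],"yaw":-0.54},
  {"delta_pos":[-0.1,-0.102,0.0],"yaw":-0.72},
  {"delta_pos":[-0.1257,-0.1274,0.0],"yaw":-0.9},
])

```text
clock: 3.2
ee_pos: [0.4613, 0.3397, 0.2219]
orientation: [-0.0, 0.997, 0.078, 0.001]
force: [-0.6, -0.6, 0.3]
grip_width: 1.0
```

Emit:
jog_arm([
  {"delta_pos":[0,0,0.0],"yaw":-0.18},
  {"delta_pos":[0,0,0.0],"yaw":-0.36},
  {"delta_pos":[0,0,0.0],"yaw":-0.54},
  {"delta_pos":[0,0,0.0],"yaw":-0.72},
  {"delta_pos":[0,0,0.0],"yaw":-0.9},
])

```text
clock: 3.82
ee_pos: [0.4615, 0.3385, 0.2219]
orientation: [0.0, 0.864, 0.503, 0.001]
force: [0.2, 0.8, -0.3]
grip_width: 0.999
```

Emit:
jog_arm([
  {"delta_pos":[0,0,0.0],"yaw":-0.18},
  {"delta_pos":[0,0,0.0],"yaw":-0.36},
  {"delta_pos":[0,0,0.0],"yaw":-0.515},
  {"delta_pos":[0,0,0.0],"yaw":-0.515},
])

```text
clock: 4.32
ee_pos: [0.4613, 0.3387, 0.2216]
orientation: [0.0, 0.71, 0.705, 0.001]
force: [0.3, -0.4, -0.2]
grip_width: 1.002
```

```bash
python3 - <<'E'
from h import *
H=np.load('pics/H.npy');g=cv2.imread('pics/w_shaft.png')[:,:,1]
c=np.array([.4871,-.01615]);yw=-.078;ex=np.array([np.cos(yw),np.sin(yw)]);ey=np.array([-ex[1],ex[0]])
for v in (145,209,266):
    print('row',v)
    for u in range(68,150,2):
        P=at_d('w_shaft',u,v);y=(P[:2]-c)@ey;Q=(at_z('w_shaft',u,v,.067)[:2]-c)@ey
        if H[v,u]<.083: print((u,int(H[v,u]*1000),int(y*1000),int(Q*1000),g[v,u]),end=' ')
# shaft top angle w/ local patch
p=[]
for v in range(195,240):
    for u in range(298,345):
        if .1095<H[v,u]<.115:
            q=at_d('w_shaft',u,v)
            if np.hypot(*(q[:2]-[.482,-.0905]))<.01:p.append(q)
p=np.array(p);print(len(p));print(cv2.minAreaRect((p[:,:2]*1000).astype(np.float32)),p.mean(0))
p=[]
for v in range(195,240):
    for u in range(298,345):
        if .1005<H[v,u]<.115:
            q=at_d('w_shaft',u,v)
            if np.hypot(*(q[:2]-[.482,-.0905]))<.015:p.append(q)
p=np.array(p);print(len(p));print(cv2.minAreaRect((p[:,:2]*1000).astype(np.float32)))
save(shot('wrist'),'w_tray');to(.46,.34,.22,1.57)
E
```

```text
row 145
(74, 81, 107, 115, np.uint8(74)) (76, 10, 145, 114, np.uint8(91)) (78, 9, 144, 112, np.uint8(55)) (80, 9, 142, 111, np.uint8(27)) (82, 9, 140, 109, np.uint8(24)) (84, 7, 139, 107, np.uint8(30)) (86, 8, 137, 106, np.uint8(31)) (88, 9, 134, 104, np.uint8(25)) (90, 67, 103, 103, np.uint8(36)) (92, 66, 101, 101, np.uint8(46)) (94, 66, 100, 100, np.uint8(46)) (96, 67, 98, 98, np.uint8(48)) (98, 66, 96, 96, np.uint8(43)) (100, 66, 95, 95, np.uint8(47)) (102, 65, 94, 93, np.uint8(44)) (104, 66, 92, 92, np.uint8(48)) (106, 66, 90, 90, np.uint8(45)) (108, 66, 89, 89, np.uint8(46)) (110, 65, 88, 87, np.uint8(47)) (112, 65, 86, 85, np.uint8(44)) (114, 66, 84, 84, np.uint8(44)) (116, 64, 83, 82, np.uint8(35)) (118, 62, 83, 81, np.uint8(15)) (120, 59, 83, 79, np.uint8(21)) (122, 55, 83, 78, np.uint8(12)) (124, 50, 83, 76, np.uint8(19)) (126, 47, 83, 74, np.uint8(27)) (128, 43, 83, 73, np.uint8(17)) row 209
(84, 81, 107, 116, np.uint8(73)) (86, 11, 145, 114, np.uint8(85)) (88, 8, 145, 112, np.uint8(58)) (90, 9, 142, 111, np.uint8(27)) (92, 11, 139, 109, np.uint8(26)) (94, 10, 138, 107, np.
[... 1267 characters left out ...]
4, 66, 90, 89, np.uint8(46)) (128, 66, 86, 86, np.uint8(41)) (130, 67, 84, 84, np.uint8(37)) (132, 66, 83, 82, np.uint8(31)) (134, 61, 83, 81, np.uint8(11)) (136, 59, 83, 79, np.uint8(10)) (138, 58, 81, 77, np.uint8(16)) (140, 58, 79, 76, np.uint8(21)) (142, 58, 78, 74, np.uint8(16)) (144, 59, 75, 72, np.uint8(42)) 176
((481.8796691894531, -89.47723388671875), (11.415145874023438, 11.053365707397461), 16.515748977661133) [ 0.4816587  -0.08960916  0.11122713]
387
((481.5082092285156, -89.5887451171875), (14.4481840133667, 14.151786804199219), 14.692428588867188)
pos [0.4611 0.3388 0.2214] phi 1.561 delta [ 0.0012 -0.0011  0.0014] yaw -0.009 j6 -0.97 F [ 0.5 -0.3 -0.2] t 4.375 g 0.998
rows 0.0
```

View pics/w_tray.png

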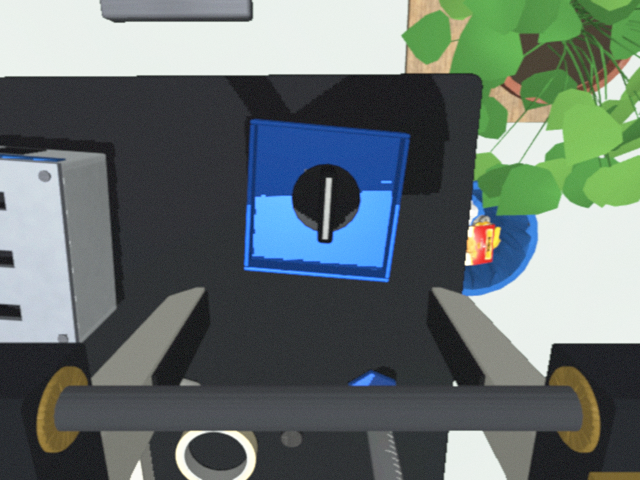

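The tray view shows the knob at (326,205), its bar nearly along world x, in the tray with corners about (250,120)–(408,135)–(388,281)–(246,268). Next I fit the bar from depth.

```bash
cat >> h.py <<'E'
def rect(name,u0,u1,v0,v1,z0,z1):
    p=np.array([at_d(name,u,v) for v in range(v0,v1) for u in range(u0,u1)])
    p=p[(p[:,2]>z0)&(p[:,2]<z1)];m=np.median(p,0);p=p[np.hypot(*(p-m)[:,:2].T)<.12]
    return len(p),cv2.minAreaRect((p[:,:2]*1000).astype(np.float32)),p.mean(0)
E
python3 - <<'E'
from h import *
print(rect('w_tray',300,350,160,255,.069,.078))
print(rect('w_tray',285,370,155,255,.03,.042))
print(rect('w_tray',235,415,110,290,.024,.031))
E
```

```text
(1153, ((457.2469787597656, 345.0857849121094), (13.004281997680664, 59.92504119873047), 86.47521209716797), array([0.4558806 , 0.3450719 , 0.07514787]))
(2634, ((456.6089782714844, 345.017822265625), (60.95179748535156, 60.12041091918945), 85.95796966552734), array([0.45587521, 0.34458743, 0.03831209]))
(2772, ((465.38153076171875, 342.65130615234375), (140.2002716064453, 140.22413635253906), 84.47078704833984), array([0.46121048, 0.34290561, 0.02700516]))
```

```bash
python3 -c "
from h import *
to(.457,.345,.045,1.51)"
```

```text
pos [0.4611 0.3388 0.2214] phi 1.561 delta [ 0.006  -0.0044  0.1764] yaw 0.051 j6 -0.97 F [ 0.5 -0.3 -0.2] t 4.375 g 0.998
rows 2.9
```

Emit:
jog_arm([
  {"delta_pos":[0.006,-0.0044,0.05],"yaw":0.051},
  {"delta_pos":[0.006,-0.0044,0.1],"yaw":0.051},
  {"delta_pos":[0.006,-0.0044,0.145],"yaw":0.051},
  {"delta_pos":[0.006,-0.0044,0.1764],"yaw":0.051},
  {"delta_pos":[0.006,-0.0044,0.1764],"yaw":0.051},
])

```text
clock: 5.0
ee_pos: [0.4553, 0.3445, 0.0424]
orientation: [-0.0, 0.728, 0.686, -0.002]
force: [0.1, -0.4, 0.4]
grip_width: 1.002
```

Emit:
jog_arm([
  {"delta_pos":[0,0,0],"yaw":0},
  {"delta_pos":[0,0,0],"yaw":0},
  {"delta_pos":[0,0,0],"yaw":0},
  {"delta_pos":[0,0,0],"yaw":0},
  {"delta_pos":[0,0,0],"yaw":0},
], gripper=0.0, grip_force=40)

```text
clock: 5.62
ee_pos: [0.456, 0.3454, 0.0442]
orientation: [0.0, 0.727, 0.687, 0.0]
force: [-0.1, 0.2, -0.4]
grip_width: 0.51
```

Emit:
jog_arm([
  {"delta_pos":[0,0,-0.02],"yaw":0},
  {"delta_pos":[0,0,-0.06],"yaw":0},
  {"delta_pos":[0,0,-0.11],"yaw":0},
  {"delta_pos":[0,0,-0.155],"yaw":0},
  {"delta_pos":[0,0,-0.16],"yaw":0},
])

```text
clock: 6.25
ee_pos: [0.4568, 0.346, 0.2093]
orientation: [0.0, 0.727, 0.687, 0.003]
force: [-0.1, 0.6, -0.7]
grip_width: 0.011
```

```bash
python3 -c "
from h import *
to(.482,-.0900,.205,1.84)"
```

```text
pos [0.4568 0.346  0.2093] phi 1.515 delta [-0.434   0.0494  0.0029] yaw -0.325 j6 -0.91 F [-0.1  0.6 -0.7] t 6.25 g 0.011
rows 7.3
```

The fingers hadn't closed before the lift, so the grasp missed. Looking at the knob again.

Emit:
jog_arm([
  {"delta_pos":[0,0,0],"yaw":0},
  {"delta_pos":[0,0,0],"yaw":0},
  {"delta_pos":[0,0,0],"yaw":0},
  {"delta_pos":[0,0,0],"yaw":0},
  {"delta_pos":[0,0,0],"yaw":0},
], gripper=0.093)

```text
clock: 6.88
ee_pos: [0.4559, 0.3454, 0.2038]
orientation: [-0.0, 0.727, 0.687, -0.0]
force: [-0.1, -0.3, 0.1]
grip_width: 0.503
```

```bash
python3 - <<'E'
from h import *
save(shot('wrist'),'w_tray2')
print(rect('w_tray2',290,360,140,265,.069,.078))
print(rect('w_tray2',275,380,135,265,.03,.042))
to(.457,.345,.045)
E
```

```text
(1263, ((456.8336181640625, 344.9736328125), (12.688800811767578, 59.072471618652344), 86.98200225830078), array([0.45586345, 0.34513157, 0.07512152]))
(2863, ((457.12310791015625, 345.1746826171875), (60.721397399902344, 60.66576385498047), 39.94320297241211), array([0.4556808 , 0.34518427, 0.03828317]))
pos [0.4559 0.3454 0.2039] phi 1.515 delta [-0.0003  0.0011  0.1589] yaw 0 j6 -0.91 F [-0.3 -0.9  0.3] t 6.925 g 0.542
rows 2.6
```

Emit:
jog_arm([
  {"delta_pos":[0,0.001,0.04],"yaw":0},
  {"delta_pos":[0,0.001,0.085],"yaw":0},
  {"delta_pos":[0,0.001,0.13],"yaw":0},
  {"delta_pos":[0,0.001,0.158],"yaw":0},
  {"delta_pos":[0,0.001,0.158],"yaw":0},
], gripper=0.045)

```text
clock: 7.55
ee_pos: [0.456, 0.3447, 0.0442]
orientation: [-0.0, 0.727, 0.687, -0.002]
force: [-0.1, -0.4, -0.1]
grip_width: 0.482
```

Emit:
jog_arm([
  {"delta_pos":[0,0,0],"yaw":0},
  {"delta_pos":[0,0,0],"yaw":0},
  {"delta_pos":[0,0,0],"yaw":0},
  {"delta_pos":[0,0,0],"yaw":0},
  {"delta_pos":[0,0,0],"yaw":0},
], gripper=0.0, grip_force=40)

```text
clock: 8.18
ee_pos: [0.4571, 0.3456, 0.0466]
orientation: [-0.0, 0.727, 0.687, 0.0]
force: [-0.1, 1.2, 4.8]
grip_width: 0.131
```

Emit:
jog_arm([
  {"delta_pos":[0,0,0],"yaw":0},
  {"delta_pos":[0,0,0],"yaw":0},
  {"delta_pos":[0,0,0],"yaw":0},
])

```text
clock: 8.55
ee_pos: [0.4572, 0.3456, 0.0466]
orientation: [-0.0, 0.727, 0.687, 0.0]
force: [-1.2, 0.0, 5.4]
grip_width: 0.131
```

Emit:
jog_arm([
  {"delta_pos":[0,0,-0.02],"yaw":0},
  {"delta_pos":[0,0,-0.06],"yaw":0},
  {"delta_pos":[0,0,-0.11],"yaw":0},
  {"delta_pos":[0,0,-0.155],"yaw":0},
  {"delta_pos":[0,0,-0.16],"yaw":0},
])

```text
clock: 9.18
ee_pos: [0.4577, 0.3458, 0.2107]
orientation: [0.0, 0.727, 0.687, 0.003]
force: [0.3, 0.1, -2.1]
grip_width: 0.133
```

```bash
python3 -c "
from h import *
to(.482,-.0900,.205,1.84)"
```

```text
pos [0.4577 0.3458 0.2107] phi 1.515 delta [-0.4338  0.0485  0.0045] yaw -0.325 j6 -0.91 F [ 0.3  0.1 -2.1] t 9.175 g 0.133
rows 7.3
```

Emit:
jog_arm([
  {"delta_pos":[-0.055,0.006,0],"yaw":-0.065},
  {"delta_pos":[-0.11,0.012,0],"yaw":-0.13},
  {"delta_pos":[-0.165,0.018,0],"yaw":-0.195},
  {"delta_pos":[-0.22,0.025,0],"yaw":-0.26},
  {"delta_pos":[-0.275,0.031,0],"yaw":-0.325},
])

```text
clock: 9.8
ee_pos: [0.4719, 0.0673, 0.2055]
orientation: [-0.0, 0.605, 0.796, -0.0]
force: [1.5, -0.8, -1.9]
grip_width: 0.13
```

```bash
python3 -c "
from h import *
to(.482,-.0900,.18,1.84)"
```

```text
pos [0.4719 0.0673 0.2055] phi 1.842 delta [-0.1542 -0.0324  0.0256] yaw 0.002 j6 -1.75 F [ 1.5 -0.8 -1.9] t 9.8 g 0.13
rows 2.7
```

Emit:
jog_arm([
  {"delta_pos":[-0.05,-0.011,0.008],"yaw":0},
  {"delta_pos":[-0.1,-0.021,0.017],"yaw":0},
  {"delta_pos":[-0.154,-0.032,0.0256],"yaw":0},
  {"delta_pos":[-0.154,-0.032,0.0256],"yaw":0},
  {"delta_pos":[-0.154,-0.032,0.0256],"yaw":0},
])

```text
clock: 10.42
ee_pos: [0.4823, -0.0877, 0.1801]
orientation: [-0.0, 0.606, 0.795, -0.0]
force: [0.1, 0.2, -1.0]
grip_width: 0.133
```

```bash
python3 -c "
from h import *
save(shot('wrist'),'w_fit')
to(.482,-.0900,.146,1.84)"
```

```text
pos [ 0.4825 -0.0872  0.1803] phi 1.84 delta [-0.0026 -0.0013  0.0343] yaw 0.0 j6 -2.07 F [-0.8  0.6 -1.7] t 10.475 g 0.133
rows 0.6
```

View pics/w_fit.png

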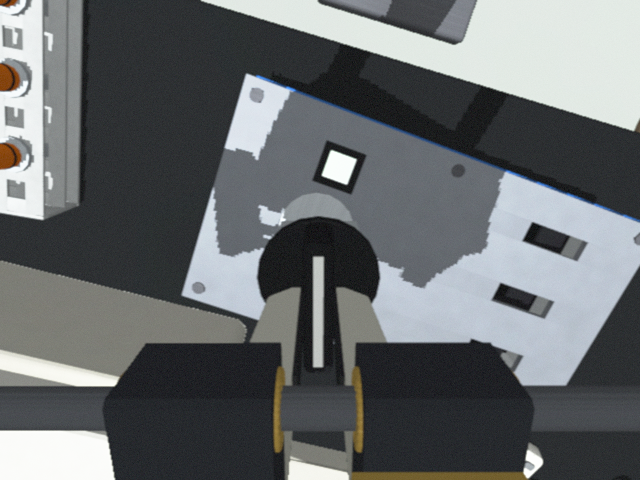

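The knob is held upright over the boss. I correct by 3 mm and descend.

Emit:
jog_arm([
  {"delta_pos":[-0.0026,-0.0013,0.01],"yaw":0},
  {"delta_pos":[-0.0026,-0.0013,0.02],"yaw":0},
  {"delta_pos":[-0.0026,-0.0013,0.026],"yaw":0},
  {"delta_pos":[-0.0026,-0.0013,0.031],"yaw":0},
  {"delta_pos":[-0.0026,-0.0013,0.034],"yaw":0},
])

```text
clock: 11.1
ee_pos: [0.4821, -0.0907, 0.1461]
orientation: [-0.0, 0.606, 0.796, -0.0]
force: [-0.2, 0.9, -2.0]
grip_width: 0.135
```

```bash
python3 -c "
from h import *
to(.482,-.0900,.131,1.84);print(sense()['ft_torque'])"
```

```text
pos [ 0.4821 -0.0907  0.1461] phi 1.84 delta [0.0007 0.0001 0.0151] yaw 0.0 j6 -2.08 F [-0.2  0.9 -2. ] t 11.1 g 0.135
rows 0.3
[ 0.15244931 -0.08537898 -0.00454148]
```

No contact force 8 mm in; continuing.

Emit:
jog_arm([
  {"delta_pos":[0,0,0.005],"yaw":0},
  {"delta_pos":[0,0,0.009],"yaw":0},
  {"delta_pos":[0,0,0.013],"yaw":0},
  {"delta_pos":[0,0,0.0155],"yaw":0},
  {"delta_pos":[0,0,0.0155],"yaw":0},
])

```text
clock: 11.72
ee_pos: [0.4821, -0.0908, 0.1309]
orientation: [-0.0, 0.606, 0.796, 0.0]
force: [-1.3, 0.3, -2.4]
grip_width: 0.133
```

Seated with TCP at 0.131. Now the clockwise turn.

Emit:
jog_arm([
  {"delta_pos":[0,0,0],"yaw":0.15},
  {"delta_pos":[0,0,0],"yaw":0.33},
  {"delta_pos":[0,0,0],"yaw":0.5},
  {"delta_pos":[0,0,0],"yaw":0.68},
  {"delta_pos":[0,0,0],"yaw":0.85},
])

```text
clock: 12.35
ee_pos: [0.482, -0.0906, 0.131]
orientation: [-0.0, 0.881, 0.473, -0.0]
force: [-2.2, 1.5, -0.2]
grip_width: 0.13
```

Emit:
jog_arm([
  {"delta_pos":[0,0,0],"yaw":0.15},
  {"delta_pos":[0,0,0],"yaw":0.33},
  {"delta_pos":[0,0,0],"yaw":0.5},
  {"delta_pos":[0,0,0],"yaw":0.68},
  {"delta_pos":[0,0,0],"yaw":0.85},
])

```text
clock: 12.98
ee_pos: [0.4818, -0.0907, 0.131]
orientation: [-0.0, 0.998, 0.067, -0.0]
force: [-3.5, 1.9, -0.1]
grip_width: 0.129
```

Emit:
jog_arm([
  {"delta_pos":[0,0,0],"yaw":0.1},
  {"delta_pos":[0,0,0],"yaw":0.17},
  {"delta_pos":[0,0,0],"yaw":0.2},
  {"delta_pos":[0,0,0],"yaw":0.2},
])

```text
clock: 13.48
ee_pos: [0.4819, -0.0907, 0.131]
orientation: [-0.0, 1.0, -0.03, -0.0]
force: [-4.0, 2.2, 1.0]
grip_width: 0.132
```

```bash
python3 - <<'E'
from h import *
to(.482,-.0900,.131,-.08);print(sense()['ft_torque'])
o=shot('wrist');save(o,'w_turn')
a=o['p'][:,:,::-1]
t=shot('top');save(t,'top1');b=cv2.resize(np.ascontiguousarray(t['p'][245:305,310:390,::-1]),(320,240),interpolation=cv2.INTER_CUBIC)
cv2.imwrite('pics/turn.png',np.hstack([cv2.resize(np.ascontiguousarray(a),(480,360)),cv2.copyMakeBorder(b,0,120,0,0,cv2.BORDER_CONSTANT)]))
E
```

```text
pos [ 0.4819 -0.0907  0.131 ] phi -0.059 delta [ 0.     -0.0007  0.    ] yaw 0.021 j6 -0.18 F [-4.   2.2  1. ] t 13.475 g 0.132
rows 0.1
[0.52534611 0.81004331 0.13664926]
```

View pics/turn.png

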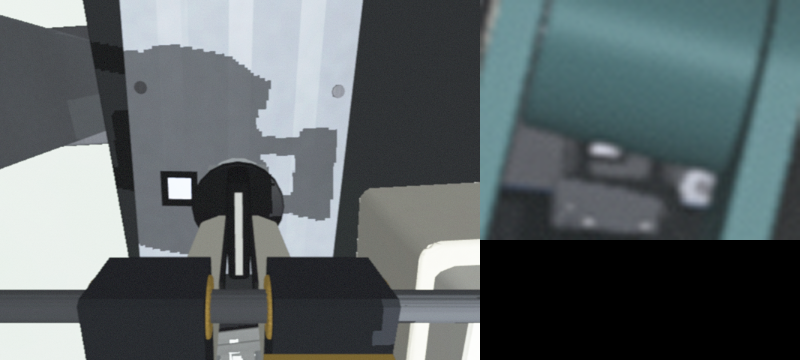

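```bash
python3 - <<'E'
from h import *
a=cv2.imread('pics/w_turn.png')
print(a[250,215:265:3].tolist());print(a[235:268:3,239].tolist())
b=cv2.imread('pics/w_shaft.png');print(b[265,305:328:3].tolist())
b=cv2.imread('pics/w_fit.png');print(b[168,325:355:3].tolist())
E
```

```text
[[58, 54, 51], [31, 35, 28], [34, 34, 34], [177, 167, 164], [254, 249, 246], [254, 249, 245], [254, 249, 244], [254, 251, 246], [254, 250, 246], [254, 250, 247], [254, 249, 245], [254, 249, 245], [254, 250, 246], [237, 218, 207], [26, 23, 28], [30, 29, 33], [25, 21, 21]]
[[33, 29, 27], [255, 250, 245], [254, 250, 246], [254, 250, 246], [254, 250, 246], [254, 250, 246], [254, 250, 246], [254, 250, 246], [254, 249, 245], [254, 251, 248], [147, 139, 134]]
[[223, 225, 207], [240, 243, 229], [242, 244, 231], [240, 242, 229], [240, 244, 230], [240, 243, 229], [240, 243, 230], [194, 195, 176]]
[[249, 254, 246], [252, 254, 250], [251, 254, 249], [251, 254, 250], [251, 253, 250], [251, 253, 250], [251, 253, 249], [251, 253, 249], [252, 253, 249], [239, 243, 232]]
```

The saturated colours still differ: green was strongest in the window before, and now it is uniformly blue-tinted. Knob angle plus 0.15 play puts the wheel at about +0.17, so I turn 0.17 more.

Emit:
jog_arm([
  {"delta_pos":[0,0,0],"yaw":0.08},
  {"delta_pos":[0,0,0],"yaw":0.15},
  {"delta_pos":[0,0,0],"yaw":0.17},
  {"delta_pos":[0,0,0],"yaw":0.17},
  {"delta_pos":[0,0,0],"yaw":0.17},
])

```text
clock: 14.2
ee_pos: [0.482, -0.0906, 0.131]
orientation: [-0.0, 0.993, -0.114, -0.0]
force: [-4.4, 2.6, 0.5]
grip_width: 0.13
```

```bash
python3 - <<'E'
from h import *
to(.482,-.0900,.131,-.08);print(sense()['ft_torque'])
o=shot('wrist');save(o,'w_turn2');a=o['p'].astype(int)
m=(a.min(2)>195)
import collections
n,l,st,ce=cv2.connectedComponentsWithStats(m[180:320,150:330].astype(np.uint8))
for s,c in zip(st[1:],ce[1:]):
    if s[4]>100:print(s,c)
E
```

```text
pos [ 0.482  -0.0906  0.131 ] phi -0.229 delta [-0.0001 -0.0006  0.    ] yaw -0.149 j6 -0.01 F [-4.4  2.6  0.5] t 14.2 g 0.13
rows 0.8
[0.62721155 0.89590015 0.09934533]
[   0   56   31   84 1317] [  9.78056188 111.02353834]
[ 74  69  32  30 773] [90.24450194 83.19534282]
[164  78   9  62 492] [167.6097561  108.30487805]
```

Release the play (knob back by 0.15) and lift straight up.

Emit:
jog_arm([
  {"delta_pos":[0,0,0],"yaw":-0.07},
  {"delta_pos":[0,0,0],"yaw":-0.14},
  {"delta_pos":[0,0,-0.012],"yaw":-0.14},
  {"delta_pos":[0,0,-0.027],"yaw":-0.14},
  {"delta_pos":[0,0,-0.055],"yaw":-0.14},
])

```text
clock: 14.88
ee_pos: [0.482, -0.0908, 0.187]
orientation: [0.0, 0.999, -0.046, -0.0]
force: [1.0, -0.2, -1.8]
grip_width: 0.132
```

Emit:
jog_arm([
  {"delta_pos":[0.01,-0.055,-0.015],"yaw":0},
  {"delta_pos":[0.02,-0.11,-0.025],"yaw":0},
  {"delta_pos":[0.02,-0.16,-0.025],"yaw":0},
  {"delta_pos":[0.02,-0.2,-0.025],"yaw":0},
  {"delta_pos":[0.02,-0.2,-0.025],"yaw":0},
])

```text
clock: 15.5
ee_pos: [0.5203, 0.1088, 0.212]
orientation: [-0.0, 0.999, -0.044, 0.001]
force: [-0.4, -0.8, -2.3]
grip_width: 0.131
```

```bash
python3 - <<'E'
from h import *
to(.46,.345,.15,-.08)
t=shot('top');save(t,'top2')
im=t['p'][215:325,145:455,::-1]
cv2.imwrite('pics/crop2.png',cv2.resize(np.ascontiguousarray(im),None,fx=2.5,fy=2.5,interpolation=cv2.INTER_CUBIC))
E
```

```text
pos [0.5203 0.1088 0.212 ] phi -0.088 delta [-0.0808 -0.23    0.0621] yaw -0.008 j6 0.25 F [-0.4 -0.8 -2.3] t 15.5 g 0.131
rows 4.2
```

View pics/crop2.png

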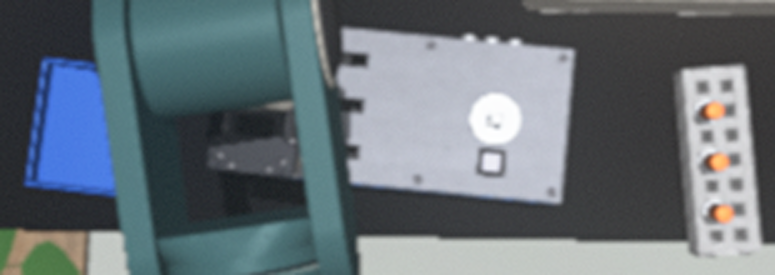

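Blue-tinted patch stays in the window and the tray looks unmoved. Carrying the knob to the tray.

Emit:
jog_arm([
  {"delta_pos":[-0.015,-0.045,0.0],"yaw":0},
  {"delta_pos":[-0.03,-0.09,0.0],"yaw":0},
  {"delta_pos":[-0.045,-0.135,0.0],"yaw":0},
  {"delta_pos":[-0.06,-0.18,0.01],"yaw":0},
  {"delta_pos":[-0.075,-0.228,0.03],"yaw":0},
])

```text
clock: 16.18
ee_pos: [0.4664, 0.3411, 0.1824]
orientation: [-0.001, 0.999, -0.046, 0.001]
force: [-0.2, -0.2, -1.9]
grip_width: 0.134
```

```bash
python3 - <<'E'
from h import *
save(shot('wrist'),'w_tray3')
a=np.load('pics/w_tray3.npz')
# tray rim
p=np.array([at_d('w_tray3',u,v) for v in range(0,480,2) for u in range(0,640,2) if a['d'][v,u]>0])
q=p[(abs(p[:,2]-.0275)<.003)&(np.hypot(p[:,0]-.465,p[:,1]-.343)<.13)]
print(len(q),cv2.minAreaRect((q[:,:2]*1000).astype(np.float32)),q.min(0),q.max(0))
to(.463,.343,.0475)
E
```

```text
708 ((464.95892333984375, 343.3271179199219), (138.36605834960938, 140.34686279296875), 84.6480712890625) [0.38992758 0.26827775 0.02452623] [0.54062852 0.41848111 0.02930808]
pos [0.4641 0.3449 0.1785] phi -0.09 delta [-0.0007  0.0021  0.131 ] yaw 0 j6 0.68 F [-3.7  1.9 -6.9] t 16.225 g 0.134
rows 2.2
```

Emit:
jog_arm([
  {"delta_pos":[0,0,0.05],"yaw":0},
  {"delta_pos":[0,0,0.09],"yaw":0},
  {"delta_pos":[0,0,0.12],"yaw":0},
  {"delta_pos":[0,0,0.1325],"yaw":0},
  {"delta_pos":[0,0,0.1325],"yaw":0},
])

```text
clock: 16.85
ee_pos: [0.4663, 0.34, 0.0489]
orientation: [-0.0, 0.999, -0.045, 0.0]
force: [-0.7, -0.1, -0.8]
grip_width: 0.13
```

Emit:
jog_arm([
  {"delta_pos":[0,0,0],"yaw":0},
  {"delta_pos":[0,0,0],"yaw":0},
  {"delta_pos":[0,0,0],"yaw":0},
  {"delta_pos":[0,0,0],"yaw":0},
  {"delta_pos":[0,0,0],"yaw":0},
], gripper=0.045)

```text
clock: 17.48
ee_pos: [0.4658, 0.3405, 0.0485]
orientation: [-0.0, 0.999, -0.045, 0.0]
force: [0.8, -0.1, -0.0]
grip_width: 0.482
```

```bash
python3 - <<'E'
from h import *
to(.46,.34,.2,-1.65)
E
```

```text
pos [0.4658 0.3405 0.0485] phi -0.09 delta [-0.0057  0.001  -0.1515] yaw 1.56 j6 0.68 F [ 0.8 -0.1 -0. ] t 17.475 g 0.482
rows 8.4
```

Emit:
jog_arm([
  {"delta_pos":[0,0,-0.055],"yaw":0},
  {"delta_pos":[0,0,-0.115],"yaw":0.0},
  {"delta_pos":[0,0,-0.17],"yaw":0.18},
  {"delta_pos":[0,0.06,-0.17],"yaw":0.36},
  {"delta_pos":[0,0.12,-0.17],"yaw":0.54},
])

```text
clock: 18.1
ee_pos: [0.4547, 0.2199, 0.2189]
orientation: [-0.0, 0.95, -0.312, 0.0]
force: [0.8, -0.6, -0.6]
grip_width: 0.483
```

```bash
python3 - <<'E'
from h import *
to(.48,-.09,.2217,-1.65)
E
```

```text
pos [0.4547 0.2199 0.2189] phi -0.634 delta [ 0.2041  0.2346 -0.0028] yaw 1.016 j6 1.03 F [ 0.8 -0.6 -0.6] t 18.1 g 0.483
rows 5.5
```

Emit:
jog_arm([
  {"delta_pos":[0.035,0.04,0],"yaw":0.18},
  {"delta_pos":[0.07,0.08,0.0],"yaw":0.36},
  {"delta_pos":[0.105,0.12,0],"yaw":0.54},
  {"delta_pos":[0.14,0.16,0],"yaw":0.72},
  {"delta_pos":[0.175,0.2,0],"yaw":0.9},
])

```text
clock: 18.73
ee_pos: [0.4784, -0.0455, 0.2187]
orientation: [-0.0, 0.719, -0.695, 0.0]
force: [1.1, 0.5, -0.1]
grip_width: 0.481
```

Emit:
jog_arm([
  {"delta_pos":[0.035,0.0,0],"yaw":0.116},
  {"delta_pos":[0.045,0.0,0.0],"yaw":0.116},
  {"delta_pos":[0.045,0.0,0.0],"yaw":0.116},
  {"delta_pos":[0.045,0.0,0.0],"yaw":0.116},
])

```text
clock: 19.23
ee_pos: [0.4805, -0.0878, 0.2185]
orientation: [0.0, -0.681, 0.732, 0.0]
force: [0.3, -0.6, 0.1]
grip_width: 0.483
```

```bash
python3 - <<'E'
from h import *
o=shot('wrist');save(o,'w_shaft2')
a=np.load('pics/w_shaft2.npz')
p=np.array([np.r_[at_d('w_shaft2',u,v),u,v] for v in range(120,290) for u in range(200,420) if a['d'][v,u]>0])
for lo,r in((.1095,.010),(.1005,.0135)):
    q=p[(p[:,2]>lo)&(p[:,2]<.116)&(np.hypot(p[:,0]-.482,p[:,1]+.09)<r)]
    print(len(q),cv2.minAreaRect((q[:,:2]*1000).astype(np.float32)),q.mean(0)[:3])
w=np.array([.4370,-.0870,.085]);T=a['T'];k=T[:3,:3].T@(w-T[:3,3]);f=240/np.tan(np.radians(a['c'][0])/2)
u=int(a['c'][1]+f*k[0]/-k[2]);v=int(a['c'][2]-f*k[1]/-k[2]);print(u,v,o['p'][v-15:v+16:3,u].tolist(),o['p'][v,u-15:u+16:3].tolist())
# pins
for u,v in np.argwhere(0*o['d']): pass
h=cv2.cvtColor(o['p'],cv2.COLOR_RGB2HSV);m=cv2.inRange(h,(5,150,100),(20,255,255))
q=np.array([at_d('w_shaft2',u,v) for v,u in np.argwhere(m)])
q=q[(q[:,2]>.097)&(q[:,2]<.103)];n,lab,cen=cv2.kmeans(q[:,:2].astype(np.float32),3,None,(3,50,1e-6),5,0);print(len(q),cen)
to(.4972,-.3132,.14,-1.49)
E
```

```text
181 ((481.3571472167969, -90.35858917236328), (10.67817211151123, 11.869635581970215), 8.468385696411133) [ 0.48174789 -0.08973908  0.11119075]
386 ((481.55487060546875, -89.61444854736328), (13.982985496520996, 14.607356071472168), 88.73695373535156) [ 0.48284941 -0.08965131  0.10872518]
320 270 [[42, 45, 48], [17, 25, 26], [190, 199, 227], [234, 240, 251], [236, 242, 251], [233, 240, 250], [234, 241, 251], [232, 240, 250], [235, 241, 248], [35, 36, 36], [27, 27, 28]] [[25, 27, 24], [93, 101, 114], [233, 241, 251], [234, 242, 251], [234, 240, 250], [233, 240, 250], [233, 241, 251], [233, 241, 251], [235, 243, 252], [91, 98, 109], [25, 20, 23]]
974 [[ 0.3887839  -0.32355478]
 [ 0.44099504 -0.3188525 ]
 [ 0.49318558 -0.31412917]]
pos [ 0.4805 -0.0877  0.2185] phi -1.644 delta [ 0.2237 -0.0331  0.0785] yaw -0.154 j6 1.41 F [0.5 0.3 0.4] t 19.275 g 0.483
rows 4.0
```

The two shaft-angle fits disagree, so I need a more robust estimate (fourth-order moment) plus a crop.

```bash
python3 - <<'E'
from h import *
for n in('w_shaft','w_shaft2'):
    a=np.load(f'pics/{n}.npz')
    p=np.array([at_d(n,u,v) for v in range(150,270) for u in range(260,380) if a['d'][v,u]>0])
    for lo in(.1005,.104,.107,.109):
        q=p[(p[:,2]>lo)&(p[:,2]<.116)&(np.hypot(p[:,0]-.482,p[:,1]+.09)<.0125)]
        z=(q[:,0]+1j*q[:,1]);z-=z.mean();best=[]
        # best-fit square orientation: minimise bounding extent product via 3-97 percentiles
        for t in np.radians(np.arange(-45,45,.5)):
            w=z*np.exp(-1j*t);e=np.percentile(w.real,[2,98]);g=np.percentile(w.imag,[2,98]);best.append(((e[1]-e[0])*(g[1]-g[0]),np.degrees(t)))
        print(n,lo,len(q),'mom',np.degrees(np.angle(-np.mean(z**4))/4).round(1),'rect',min(best)[1])
im=cv2.imread('pics/w_shaft2.png')[180:300,260:380];g=cv2.createCLAHE(8,(4,4)).apply(im[:,:,1])
cv2.imwrite('pics/crop3.png',cv2.resize(g,(480,480),interpolation=cv2.INTER_CUBIC))
E
```

```text
w_shaft 0.1005 387 mom 14.4 rect 12.5
w_shaft 0.104 364 mom 14.9 rect 16.0
w_shaft 0.107 266 mom 13.6 rect 16.5
w_shaft 0.109 200 mom 17.5 rect 22.5
w_shaft2 0.1005 386 mom -1.3 rect -0.5
w_shaft2 0.104 360 mom -1.2 rect 2.5
w_shaft2 0.107 273 mom -0.3 rect -0.5
w_shaft2 0.109 207 mom -1.8 rect 10.5
```

View pics/crop3.png

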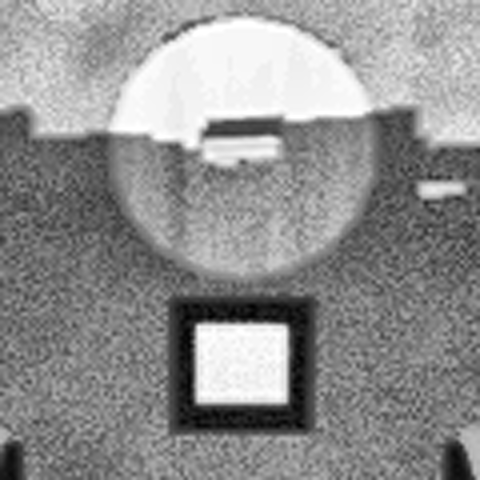

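The shaft angle relative to the unit is about +0.06, the window is uniformly blue-tinted and clean, so the wheel is within ±0.12. Now the pins: first the far one, at (0.493, -0.314).

Emit:
jog_arm([
  {"delta_pos":[0.055,-0.007,0],"yaw":0},
  {"delta_pos":[0.11,-0.014,0.0],"yaw":0},
  {"delta_pos":[0.165,-0.022,0.02],"yaw":0},
  {"delta_pos":[0.215,-0.0292,0.05],"yaw":0},
  {"delta_pos":[0.2248,-0.0292,0.0785],"yaw":0},
])

```text
clock: 19.9
ee_pos: [0.4927, -0.3166, 0.1385]
orientation: [-0.0, -0.68, 0.733, 0.0]
force: [-0.3, 0.9, 0.1]
grip_width: 0.48
```

```bash
python3 - <<'E'
from h import *
o=shot('wrist');save(o,'w_pin')
a=np.load('pics/w_pin.npz')
h=cv2.cvtColor(o['p'],cv2.COLOR_RGB2HSV);m=cv2.inRange(h,(3,130,60),(22,255,255))
q=np.array([at_d('w_pin',u,v) for v,u in np.argwhere(m)]);q=q[(q[:,2]>.098)&(q[:,2]<.103)]
n,lab,cen=cv2.kmeans(q[:,:2].astype(np.float32),3,None,(3,50,1e-6),5,0);print(len(q),cen,np.bincount(lab.ravel()))
for k in range(3):
    print(cv2.minEnclosingCircle((q[lab.ravel()==k,:2]*1000).astype(np.float32)))
# bore wall from w_shaft2
c=np.array([.4871,-.01615]);yw=-.078;ex=np.array([np.cos(yw),np.sin(yw)]);ey=np.array([-ex[1],ex[0]])
b=np.load('pics/w_shaft2.npz');p=np.array([at_d('w_shaft2',u,v) for v in range(120,300) for u in range(50,170) if b['d'][v,u]>0]);L=np.c_[(p[:,:2]-c)@ex,(p[:,:2]-c)@ey,p[:,2]]
for x in(-.048,0,.048):
    s=L[(abs(L[:,0]-x)<.009)&(L[:,2]>.045)&(L[:,2]<.062)&(L[:,1]>.06)&(L[:,1]<.11)];print(x,len(s),np.percentile(s[:,1],[10,50,90]).round(4),np.percentile(s[:,0],[3,97]).round(4))
    s=L[(abs(L[:,0]-x)<.02)&(L[:,2]>.06)&(L[:,2]<.07)&(L[:,1]>.085)&(L[:,1]<.11)];print('tray',len(s),np.percentile(s[:,0],[2,98]).round(4))
to(.4932,-.3141,.068)
E
```

```text
1044 [[ 0.44252837 -0.32051998]
 [ 0.49237034 -0.31830817]
 [ 0.4971758  -0.31310123]] [467 288 289]
((442.362060546875, -320.3864440917969), 8.424190521240234)
((493.8353576660156, -316.4801940917969), 7.468962669372559)
((495.34185791015625, -314.8070068359375), 7.583830833435059)
-0.048 80 [0.0774 0.0823 0.0837] [-0.0558 -0.0509]
tray 308 [-0.0597 -0.0474]
0 109 [0.0793 0.0832 0.0837] [-0.0076  0.0008]
tray 364 [-0.01    0.0028]
0.048 159 [0.0826 0.0833 0.0837] [0.0406 0.053 ]
tray 475 [0.0392 0.054 ]
pos [ 0.4915 -0.3157  0.1345] phi -1.646 delta [-0.0015 -0.0018  0.0665] yaw 0 j6 1.03 F [-1.2  0.1 -4.7] t 19.95 g 0.483
rows 1.1
```

Emit:
jog_arm([
  {"delta_pos":[0,-0.0015,0.03],"yaw":0},
  {"delta_pos":[0,-0.0015,0.06],"yaw":0},
  {"delta_pos":[0,-0.0015,0.07],"yaw":0},
  {"delta_pos":[0,-0.0015,0.07],"yaw":0},
])

```text
clock: 20.45
ee_pos: [0.4945, -0.3146, 0.0705]
orientation: [0.0, -0.68, 0.733, 0.0]
force: [0.9, 0.2, 0.5]
grip_width: 0.486
```

Emit:
jog_arm([
  {"delta_pos":[0,0,0],"yaw":0},
  {"delta_pos":[0,0,0],"yaw":0},
  {"delta_pos":[0,0,0],"yaw":0},
  {"delta_pos":[0,0,0],"yaw":0},
  {"delta_pos":[0,0,0],"yaw":0},
], gripper=0.0, grip_force=30)

```text
clock: 21.08
ee_pos: [0.4943, -0.3153, 0.0704]
orientation: [0.0, -0.68, 0.733, -0.0]
force: [0.1, 0.2, 4.3]
grip_width: 0.176
```

Emit:
jog_arm([
  {"delta_pos":[0,0,0],"yaw":0},
  {"delta_pos":[0,0,0],"yaw":0},
])

```text
clock: 21.32
ee_pos: [0.4943, -0.3153, 0.0704]
orientation: [0.0, -0.68, 0.733, -0.0]
force: [-0.1, 1.8, 5.7]
grip_width: 0.178
```

Gripped. Lift 0.125.

Emit:
jog_arm([
  {"delta_pos":[0,0,-0.02],"yaw":0},
  {"delta_pos":[0,0,-0.06],"yaw":0},
  {"delta_pos":[0,0,-0.1],"yaw":0},
  {"delta_pos":[0,0,-0.125],"yaw":0},
  {"delta_pos":[-0.04,0,-0.125],"yaw":0},
])

```text
clock: 21.95
ee_pos: [0.4975, -0.2766, 0.1982]
orientation: [0.0, -0.679, 0.734, -0.002]
force: [0.7, 0.2, -0.9]
grip_width: 0.177
```

```bash
python3 - <<'E'
from h import *
to(.5409,.0557,.17)
E
```

```text
pos [ 0.4975 -0.2766  0.1982] phi -1.648 delta [-0.3347 -0.0174  0.0276] yaw 0 j6 1.1 F [ 0.7  0.2 -0.9] t 21.95 g 0.177
rows 5.6
```

Emit:
jog_arm([
  {"delta_pos":[-0.06,-0.003,0],"yaw":0},
  {"delta_pos":[-0.12,-0.006,0],"yaw":0},
  {"delta_pos":[-0.18,-0.01,0],"yaw":0},
  {"delta_pos":[-0.24,-0.013,0],"yaw":0},
  {"delta_pos":[-0.3,-0.016,0],"yaw":0},
])

```text
clock: 22.58
ee_pos: [0.5355, 0.0246, 0.1963]
orientation: [0.0, -0.68, 0.733, -0.0]
force: [1.1, 0.5, -0.9]
grip_width: 0.181
```

Emit:
jog_arm([
  {"delta_pos":[-0.02,0,0.005],"yaw":0},
  {"delta_pos":[-0.035,-0.0014,0.015],"yaw":0},
  {"delta_pos":[-0.035,-0.0014,0.025],"yaw":0},
  {"delta_pos":[-0.035,-0.0014,0.025],"yaw":0},
  {"delta_pos":[-0.035,-0.0014,0.025],"yaw":0},
])

```text
clock: 23.2
ee_pos: [0.5397, 0.0565, 0.1701]
orientation: [-0.0, -0.68, 0.734, -0.0]
force: [0.3, 0.1, -0.8]
grip_width: 0.174
```

```bash
python3 - <<'E'
from h import *
o=shot('wrist');save(o,'w_s2')
to(.5409,.0557,.15)
E
```

```text
pos [0.5398 0.0566 0.1703] phi -1.647 delta [ 0.0008 -0.0012  0.0203] yaw 0 j6 1.7 F [-0.4  0.  -0.3] t 23.25 g 0.175
rows 0.3
```

View pics/w_s2.png

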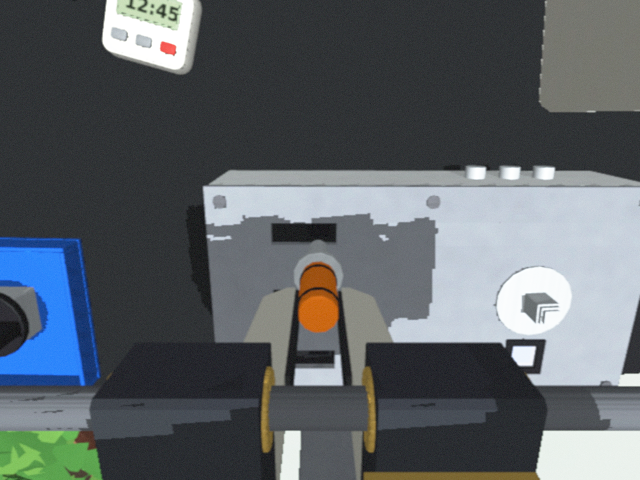

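The pin hangs upright over slot 2. Descending with force checks.

Emit:
jog_arm([
  {"delta_pos":[0.0008,-0.0012,0.012],"yaw":0},
  {"delta_pos":[0.0008,-0.0012,0.024],"yaw":0},
  {"delta_pos":[0.0008,-0.0012,0.034],"yaw":0},
  {"delta_pos":[0.0008,-0.0012,0.041],"yaw":0},
  {"delta_pos":[0.0008,-0.0012,0.046],"yaw":0},
])

```text
clock: 23.88
ee_pos: [0.5408, 0.0566, 0.1235]
orientation: [-0.0, -0.68, 0.733, 0.0]
force: [1.1, 0.1, -1.3]
grip_width: 0.171
```

```bash
python3 - <<'E'
from h import *
to(.5409,.0557,.1035)
E
```

```text
pos [0.5408 0.0566 0.1235] phi -1.646 delta [ 0.0009 -0.0002  0.02  ] yaw 0 j6 1.7 F [ 1.1  0.1 -1.3] t 23.875 g 0.171
rows 0.3
```

In the bore already (tip 7 mm below the inner tray top, no force). Pushing home.

Emit:
jog_arm([
  {"delta_pos":[0.0005,0,0.006],"yaw":0},
  {"delta_pos":[0.0005,0,0.012],"yaw":0},
  {"delta_pos":[0.0005,0,0.017],"yaw":0},
  {"delta_pos":[0.0005,0,0.0205],"yaw":0},
  {"delta_pos":[0.0005,0,0.0205],"yaw":0},
])

```text
clock: 24.5
ee_pos: [0.5409, 0.056, 0.1035]
orientation: [0.0, -0.68, 0.733, -0.0]
force: [-0.0, -1.0, -0.6]
grip_width: 0.175
```

Emit:
jog_arm([
  {"delta_pos":[0,0,0],"yaw":0},
  {"delta_pos":[0,0,0],"yaw":0},
  {"delta_pos":[0,0,0],"yaw":0},
  {"delta_pos":[0,0,0],"yaw":0},
], gripper=0.045)

```text
clock: 25.0
ee_pos: [0.5408, 0.056, 0.1035]
orientation: [0.0, -0.68, 0.733, 0.0]
force: [-0.9, -0.4, -0.2]
grip_width: 0.479
```

Emit:
jog_arm([
  {"delta_pos":[0,0,-0.03],"yaw":0},
  {"delta_pos":[0,0,-0.06],"yaw":0},
  {"delta_pos":[0.04,0,-0.09],"yaw":0},
  {"delta_pos":[0.1,0.0,-0.09],"yaw":0},
  {"delta_pos":[0.16,0.0,-0.09],"yaw":0},
])

```text
clock: 25.62
ee_pos: [0.5286, -0.105, 0.194]
orientation: [0.0, -0.68, 0.733, -0.0]
force: [1.5, -0.1, -0.0]
grip_width: 0.481
```

```bash
python3 - <<'E'
from h import *
to(.4424,-.3200,.14)
E
```

```text
pos [ 0.5286 -0.105   0.194 ] phi -1.645 delta [0.2208 0.07   0.054 ] yaw 0 j6 1.4 F [ 1.5 -0.1 -0. ] t 25.625 g 0.481
rows 4.0
```

Emit:
jog_arm([
  {"delta_pos":[0.055,0.018,0],"yaw":0},
  {"delta_pos":[0.11,0.035,0.0],"yaw":0},
  {"delta_pos":[0.165,0.053,0.02],"yaw":0},
  {"delta_pos":[0.2208,0.07,0.054],"yaw":0},
  {"delta_pos":[0.2208,0.07,0.054],"yaw":0},
])

```text
clock: 26.25
ee_pos: [0.4403, -0.3203, 0.137]
orientation: [-0.0, -0.679, 0.734, 0.002]
force: [1.2, 0.1, 0.7]
grip_width: 0.483
```

```bash
cat > pin.py <<'E'
from h import *
import sys
t=np.array([float(sys.argv[1]),float(sys.argv[2])])
to(*t,.0705)
o=shot('wrist');save(o,'wp');h=cv2.cvtColor(o['p'],cv2.COLOR_RGB2HSV);m=cv2.inRange(h,(3,130,60),(22,255,255))
q=np.array([at_d('wp',u,v) for v,u in np.argwhere(m)]);q=q[(q[:,2]>.098)&(q[:,2]<.103)]
q=q[np.hypot(*(q[:,:2]-t).T)<.02];print(len(q),cv2.minEnclosingCircle((q[:,:2]*1000).astype(np.float32)),q.mean(0))
E
python3 pin.py .4424 -.32
```

```text
pos [ 0.4403 -0.3203  0.137 ] phi -1.65 delta [-0.0003 -0.0023  0.0665] yaw 0 j6 0.97 F [1.2 0.1 0.7] t 26.25 g 0.483
rows 1.1
640 ((441.3494567871094, -320.1041564941406), 8.647028923034668) [ 0.44145453 -0.32012993  0.09925763]
```

Emit:
jog_arm([
  {"delta_pos":[0,0,0.03],"yaw":0},
  {"delta_pos":[0,0,0.055],"yaw":0},
  {"delta_pos":[0,0,0.0695],"yaw":0},
  {"delta_pos":[0,0,0.0695],"yaw":0},
])

```text
clock: 26.8
ee_pos: [0.4426, -0.3177, 0.0699]
orientation: [-0.0, -0.68, 0.733, 0.0]
force: [0.4, -0.1, 0.3]
grip_width: 0.486
```

Emit:
jog_arm([
  {"delta_pos":[0,0,0],"yaw":0},
  {"delta_pos":[0,0,0],"yaw":0},
  {"delta_pos":[0,0,0],"yaw":0},
  {"delta_pos":[0,0,0],"yaw":0},
  {"delta_pos":[0,0,0],"yaw":0},
], gripper=0.0)

```text
clock: 27.42
ee_pos: [0.4425, -0.3186, 0.0703]
orientation: [0.0, -0.68, 0.733, -0.0]
force: [0.7, -0.7, 4.5]
grip_width: 0.178
```

Emit:
jog_arm([
  {"delta_pos":[0,0,0],"yaw":0},
  {"delta_pos":[0,0,0],"yaw":0},
])

```text
clock: 27.68
ee_pos: [0.4425, -0.3186, 0.0703]
orientation: [0.0, -0.68, 0.733, -0.0]
force: [0.2, -1.0, 5.1]
grip_width: 0.178
```

Emit:
jog_arm([
  {"delta_pos":[0,0,-0.02],"yaw":0},
  {"delta_pos":[0,0,-0.06],"yaw":0},
  {"delta_pos":[0,0,-0.1],"yaw":0},
  {"delta_pos":[0,0,-0.125],"yaw":0},
  {"delta_pos":[-0.04,0,-0.125],"yaw":0},
])

```text
clock: 28.3
ee_pos: [0.4457, -0.2796, 0.198]
orientation: [0.0, -0.679, 0.734, -0.002]
force: [1.4, 0.4, -1.8]
grip_width: 0.175
```

```bash
python3 - <<'E'
from h import *
to(.493,.0594,.195)
E
```

```text
pos [ 0.4457 -0.2796  0.198 ] phi -1.648 delta [-0.3416 -0.0209  0.0025] yaw 0 j6 1.04 F [ 1.4  0.4 -1.8] t 28.3 g 0.175
rows 5.7
```

Emit:
jog_arm([
  {"delta_pos":[-0.06,-0.003,0],"yaw":0},
  {"delta_pos":[-0.12,-0.006,0],"yaw":0},
  {"delta_pos":[-0.18,-0.01,0],"yaw":0},
  {"delta_pos":[-0.24,-0.014,0],"yaw":0},
  {"delta_pos":[-0.3,-0.018,0],"yaw":0},
])

```text
clock: 28.92
ee_pos: [0.4856, 0.0213, 0.1962]
orientation: [0.0, -0.68, 0.733, -0.0]
force: [1.5, -1.0, -0.3]
grip_width: 0.179
```

Emit:
jog_arm([
  {"delta_pos":[-0.02,-0.002,0.005],"yaw":0},
  {"delta_pos":[-0.041,-0.003,0.015],"yaw":0},
  {"delta_pos":[-0.041,-0.003,0.025],"yaw":0},
  {"delta_pos":[-0.041,-0.003,0.025],"yaw":0},
  {"delta_pos":[-0.041,-0.003,0.025],"yaw":0},
])

```text
clock: 29.55
ee_pos: [0.492, 0.0592, 0.1706]
orientation: [0.0, -0.68, 0.733, -0.0]
force: [-0.1, -0.5, -1.0]
grip_width: 0.179
```

```bash
python3 - <<'E'
from h import *
to(.4930,.0594,.1235)
E
```

```text
pos [0.492  0.0592 0.1706] phi -1.647 delta [-0.0003 -0.001   0.0471] yaw 0 j6 1.72 F [-0.1 -0.5 -1. ] t 29.55 g 0.179
rows 0.8
```

Emit:
jog_arm([
  {"delta_pos":[0,-0.001,0.012],"yaw":0},
  {"delta_pos":[0,-0.001,0.024],"yaw":0},
  {"delta_pos":[0,-0.001,0.034],"yaw":0},
  {"delta_pos":[0,-0.001,0.041],"yaw":0},
  {"delta_pos":[0,-0.001,0.047],"yaw":0},
])

```text
clock: 30.18
ee_pos: [0.4929, 0.0599, 0.1225]
orientation: [-0.0, -0.68, 0.733, 0.0]
force: [0.1, -0.2, -0.7]
grip_width: 0.179
```

Emit:
jog_arm([
  {"delta_pos":[0,0,0.006],"yaw":0},
  {"delta_pos":[0,0,0.012],"yaw":0},
  {"delta_pos":[0,0,0.017],"yaw":0},
  {"delta_pos":[0,0,0.0205],"yaw":0},
  {"delta_pos":[0,0,0.0205],"yaw":0},
])

```text
clock: 30.8
ee_pos: [0.4934, 0.0598, 0.1031]
orientation: [0.0, -0.68, 0.733, -0.0]
force: [-0.1, -0.0, 4.6]
grip_width: 0.174
```

Emit:
jog_arm([
  {"delta_pos":[0,0,0],"yaw":0},
  {"delta_pos":[0,0,0],"yaw":0},
  {"delta_pos":[0,0,0],"yaw":0},
  {"delta_pos":[0,0,0],"yaw":0},
], gripper=0.045)

```text
clock: 31.3
ee_pos: [0.4929, 0.0599, 0.1024]
orientation: [-0.0, -0.68, 0.733, 0.0]
force: [-0.1, -0.2, 0.5]
grip_width: 0.481
```

Emit:
jog_arm([
  {"delta_pos":[0,0,-0.03],"yaw":0},
  {"delta_pos":[0,0,-0.06],"yaw":0},
  {"delta_pos":[0.04,0.01,-0.09],"yaw":0},
  {"delta_pos":[0.1,0.02,-0.09],"yaw":0},
  {"delta_pos":[0.16,0.03,-0.09],"yaw":0},
])

```text
clock: 31.92
ee_pos: [0.4504, -0.0988, 0.1929]
orientation: [0.0, -0.68, 0.733, -0.0]
force: [0.3, 0.3, 0.1]
grip_width: 0.482
```

```bash
python3 - <<'E'
from h import *
to(.3905,-.3235,.14)
E
```

```text
pos [ 0.4504 -0.0988  0.1929] phi -1.645 delta [0.2285 0.0432 0.0529] yaw 0 j6 1.37 F [0.3 0.3 0.1] t 31.925 g 0.482
rows 4.0
```

Emit:
jog_arm([
  {"delta_pos":[0.057,0.011,0],"yaw":0},
  {"delta_pos":[0.115,0.022,0.0],"yaw":0},
  {"delta_pos":[0.172,0.033,0.02],"yaw":0},
  {"delta_pos":[0.2285,0.0432,0.0529],"yaw":0},
  {"delta_pos":[0.2285,0.0432,0.0529],"yaw":0},
])

```text
clock: 32.55
ee_pos: [0.3888, -0.3239, 0.137]
orientation: [-0.0, -0.679, 0.734, 0.002]
force: [0.7, -0.0, -0.6]
grip_width: 0.481
```

```bash
python3 pin.py .3905 -.3235
```

```text
pos [ 0.3888 -0.3239  0.137 ] phi -1.65 delta [-0.0004 -0.0019  0.0665] yaw 0 j6 0.9 F [ 0.7 -0.  -0.6] t 32.55 g 0.481
rows 1.1
645 ((388.5171203613281, -324.65716552734375), 8.674565315246582) [ 0.38873156 -0.32486266  0.09923978]
```

Emit:
jog_arm([
  {"delta_pos":[0.0005,0.001,0.03],"yaw":0},
  {"delta_pos":[0.0005,0.001,0.055],"yaw":0},
  {"delta_pos":[0.0005,0.001,0.0695],"yaw":0},
  {"delta_pos":[0.0005,0.001,0.0695],"yaw":0},
])

```text
clock: 33.1
ee_pos: [0.39, -0.3218, 0.07]
orientation: [0.0, -0.68, 0.733, 0.0]
force: [-0.4, 0.2, 0.6]
grip_width: 0.481
```

Emit:
jog_arm([
  {"delta_pos":[0,0,0],"yaw":0},
  {"delta_pos":[0,0,0],"yaw":0},
  {"delta_pos":[0,0,0],"yaw":0},
  {"delta_pos":[0,0,0],"yaw":0},
  {"delta_pos":[0,0,0],"yaw":0},
], gripper=0.0)

```text
clock: 33.72
ee_pos: [0.3898, -0.3227, 0.0705]
orientation: [0.0, -0.68, 0.733, -0.0]
force: [-0.0, -0.6, 3.6]
grip_width: 0.174
```

Emit:
jog_arm([
  {"delta_pos":[0,0,0],"yaw":0},
  {"delta_pos":[0,0,0],"yaw":0},
])

```text
clock: 33.98
ee_pos: [0.3898, -0.3227, 0.0704]
orientation: [-0.0, -0.68, 0.733, -0.0]
force: [0.1, -0.9, 5.5]
grip_width: 0.174
```

Emit:
jog_arm([
  {"delta_pos":[0,0,-0.02],"yaw":0},
  {"delta_pos":[0,0,-0.06],"yaw":0},
  {"delta_pos":[0,0,-0.1],"yaw":0},
  {"delta_pos":[0,0,-0.125],"yaw":0},
  {"delta_pos":[-0.04,0,-0.125],"yaw":0},
])

```text
clock: 34.6
ee_pos: [0.3929, -0.2835, 0.198]
orientation: [0.0, -0.679, 0.734, -0.001]
force: [0.2, 0.4, -1.4]
grip_width: 0.176
```

```bash
python3 - <<'E'
from h import *
to(.4451,.0631,.195)
E
```

```text
pos [ 0.3929 -0.2835  0.198 ] phi -1.648 delta [-0.3496 -0.0252  0.0025] yaw 0 j6 0.97 F [ 0.2  0.4 -1.4] t 34.6 g 0.176
rows 5.8
```

Emit:
jog_arm([
  {"delta_pos":[-0.06,-0.004,0],"yaw":0},
  {"delta_pos":[-0.12,-0.009,0],"yaw":0},
  {"delta_pos":[-0.18,-0.013,0],"yaw":0},
  {"delta_pos":[-0.24,-0.017,0],"yaw":0},
  {"delta_pos":[-0.3,-0.022,0],"yaw":0},
])

```text
clock: 35.22
ee_pos: [0.4369, 0.0169, 0.1963]
orientation: [0.0, -0.68, 0.733, -0.0]
force: [1.3, -0.3, -1.4]
grip_width: 0.173
```

Emit:
jog_arm([
  {"delta_pos":[-0.025,-0.002,0.005],"yaw":0},
  {"delta_pos":[-0.049,-0.0035,0.015],"yaw":0},
  {"delta_pos":[-0.049,-0.0035,0.025],"yaw":0},
  {"delta_pos":[-0.049,-0.0035,0.025],"yaw":0},
  {"delta_pos":[-0.049,-0.0035,0.025],"yaw":0},
])

```text
clock: 35.85
ee_pos: [0.4444, 0.0628, 0.1707]
orientation: [0.0, -0.68, 0.734, -0.0]
force: [0.1, 0.3, 0.4]
grip_width: 0.18
```

```bash
python3 - <<'E'
from h import *
to(.4451,.0634,.1235)
E
```

```text
pos [0.4444 0.0628 0.1707] phi -1.647 delta [-0.0006 -0.0006  0.0472] yaw 0 j6 1.73 F [0.1 0.3 0.4] t 35.85 g 0.18
rows 0.8
```

Emit:
jog_arm([
  {"delta_pos":[-0.0003,-0.0006,0.012],"yaw":0},
  {"delta_pos":[-0.0003,-0.0006,0.024],"yaw":0},
  {"delta_pos":[-0.0003,-0.0006,0.034],"yaw":0},
  {"delta_pos":[-0.0003,-0.0006,0.041],"yaw":0},
  {"delta_pos":[-0.0003,-0.0006,0.047],"yaw":0},
])

```text
clock: 36.48
ee_pos: [0.445, 0.0639, 0.1226]
orientation: [0.0, -0.68, 0.733, 0.0]
force: [-0.1, 1.6, 0.3]
grip_width: 0.178
```

Emit:
jog_arm([
  {"delta_pos":[0,0,0.006],"yaw":0},
  {"delta_pos":[0,0,0.012],"yaw":0},
  {"delta_pos":[0,0,0.017],"yaw":0},
  {"delta_pos":[0,0,0.0205],"yaw":0},
  {"delta_pos":[0,0,0.0205],"yaw":0},
])

```text
clock: 37.1
ee_pos: [0.4454, 0.0637, 0.1031]
orientation: [0.0, -0.68, 0.733, -0.0]
force: [-0.3, 0.3, 4.7]
grip_width: 0.176
```

Emit:
jog_arm([
  {"delta_pos":[0,0,0],"yaw":0},
  {"delta_pos":[0,0,0],"yaw":0},
  {"delta_pos":[0,0,0],"yaw":0},
  {"delta_pos":[0,0,0],"yaw":0},
], gripper=0.045)

```text
clock: 37.6
ee_pos: [0.4449, 0.0637, 0.1025]
orientation: [-0.0, -0.68, 0.733, 0.0]
force: [-0.6, 0.1, -0.6]
grip_width: 0.476
```

Emit:
jog_arm([
  {"delta_pos":[0,0,-0.05],"yaw":0},
  {"delta_pos":[0,0,-0.1],"yaw":0},
  {"delta_pos":[-0.02,-0.02,-0.15],"yaw":0},
  {"delta_pos":[-0.03,-0.03,-0.16],"yaw":0},
  {"delta_pos":[-0.03,-0.03,-0.16],"yaw":0},
])

```text
clock: 38.22
ee_pos: [0.4776, 0.0918, 0.2628]
orientation: [0.0, -0.68, 0.733, -0.0]
force: [-0.4, -0.5, -0.2]
grip_width: 0.485
```

```bash
python3 - <<'E'
from h import *
to(.45,.06,.26)
save(shot('wrist'),'w_end')
a=np.load('pics/w_end.npz')
p=np.array([at_d('w_end',u,v) for v in range(0,480,2) for u in range(0,640,2) if a['d'][v,u]>0])
c=np.array([.4871,-.01615]);yw=-.078;ex=np.array([np.cos(yw),np.sin(yw)]);ey=np.array([-ex[1],ex[0]])
L=np.c_[(p[:,:2]-c)@ex,(p[:,:2]-c)@ey,p[:,2]]
for x in(-.048,0,.048):
    s=L[(np.hypot(L[:,0]-x,L[:,1]-.0755)<.008)&(L[:,2]>.11)];print(x,len(s),np.percentile(s[:,2],[50,95]))
q=p[(abs(p[:,2]-.0275)<.003)&(np.hypot(p[:,0]-.465,p[:,1]-.343)<.15)];print(len(q),cv2.minAreaRect((q[:,:2]*1000).astype(np.float32)))
q=p[(p[:,2]>.069)&(p[:,2]<.08)&(np.hypot(p[:,0]-.465,p[:,1]-.343)<.1)];print(len(q),cv2.minAreaRect((q[:,:2]*1000).astype(np.float32)) if len(q) else 0, q[:,2].mean() if len(q) else 0)
E
```

```text
pos [0.4776 0.0918 0.2628] phi -1.645 delta [0.0337 0.0251 0.0028] yaw 0 j6 1.78 F [-0.4 -0.5 -0.2] t 38.225 g 0.485
rows 0.7
-0.048 107 [0.1317009  0.13337991]
0 610 [0.39406108 0.39549299]
0.048 94 [0.13225466 0.13341016]
553 ((447.44635009765625, 347.43853759765625), (141.6753387451172, 140.4339599609375), 84.49773406982422)
229 ((451.5860290527344, 343.45550537109375), (59.46337890625, 11.805380821228027), 85.51802825927734) 0.07458355820906888
```

View pics/w_end.png

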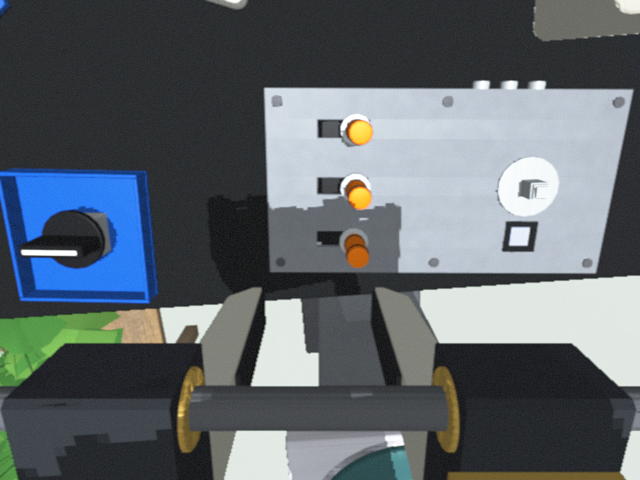

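All three pins stand with flanges on the cover, the window is uniform, and the knob is upright in the tray. The tray was nudged by about 17 mm with the knob still central in it. One check on the middle pin, then hand in.

```bash
python3 - <<'E'
from h import *
print(at_d('w_end',360,198),at_d('w_end',360,132),at_d('w_end',357,257))
a=cv2.imread('pics/w_end.png');print(a[228:248:4,520].tolist(),a[237,508:534:4].tolist())
s=sense();print(s['clock'],s['force'])
print(sign_off())
E
```

```text
[0.49168891 0.05846854 0.13261343] [0.54024487 0.05609437 0.13130896] [0.4443315  0.06299424 0.13210224]
[[250, 237, 228], [250, 240, 231], [251, 241, 233], [250, 239, 231], [247, 237, 233]] [[52, 48, 49], [251, 242, 234], [250, 239, 232], [251, 241, 233], [250, 239, 230], [198, 189, 186], [54, 52, 51]]
38.275 [-0.36265433 -0.06008234 -0.60921208]
the job is handed in; nothing more can be done
None
```

The job is done and handed in at about 38 s. The sign-off gives no verdict, so what follows rests on my own checks.

**What I did:**
- The knob went fully down on the shaft (underside about 88 mm) and I turned the wheel clockwise about 2.07 rad.
- I put the knob back in the tray before placing the pins, so it was out of the way.
- I put all three pins into the slots. Depth images showed each bore 9.5 mm off the slot centre towards -y. Each pin went straight into its bore with no noticeable force, so I never had to feel along a slot.

**Last checks:**
- **Pins:** all three tops are 131–133 mm above the bench, as expected with the flanges resting on the cover.
- **Knob:** it stands upright in the tray, within about 6 mm of its centre.
- **Tray:** it was moved about 17 mm partway through the run, with the knob still in it.
- **Wheel:** only a blue-tinted patch shows in the window. After I lifted the knob off, the shaft depth data put the wheel at about +0.06 rad.

**Failed or disagreed:**
- The first knob grasp closed too late and missed. Nothing moved, and the second try held.
- The window colours were overexposed, so I judged blue by its tint.
- The individual wheel estimates ranged from about 0.03 to 0.09 rad, with three outlying rectangle fits at 0.12, 0.23 and 0.26 rad. The knob angle alone suggested about 0. I trusted the moment fit, which leaves about 0.06 rad of margin to the 0.12 rad limit.

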